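# Lift the tacky glued panel with the scraper and shut it in the drying drawer

## Task

The freshly glued maple panel in the drying tray is still tacky, so keep the gripper off it: slide the blue scraper's blade under it, lift it clear of the tray on the blade, and tip it into the open drawer without dropping it, so that it lies flat on the drawer floor, inlay side up. Then slide the drawer fully shut, and leave the scraper lying flat on the bench; leave the cauls and the steel square where they lie.

Things in the scene. Friction and masses are not known exactly. Their poses are not given: they have to be found in the camera images.
- panel: Maple panel, dark inlay lines on top, 100 mm (x) by 120 mm (y), 6 mm thick, 45 to 90 g. Origin: centre of its underside; z up. It lies across the tray's strips, square to the tray within 2 degrees, its centre 21 to 37 mm on from the tray's centre in the tray's +x. Friction with the scraper 0.3: it slides once the blade is steeper than about 17 degrees.
- scraper: Loose straight blue scraper, 225 mm, 90 g, flat on the bench. Origin: on its flat underside below the place to grip; x points to the blade's edge, z up. Handle: bar 24 mm wide, 24 mm high, x = -85 to 40 mm. Blade: 72 mm wide, 2.5 mm thick, from x = 40 mm to a straight edge at x = 140 mm, underside flush with the handle's (z = 0).
- tray: Plywood tray fixed to the bench, 202 mm (x) by 162 mm (y), walls 6 mm thick, 30 mm high all round, floor top 6 mm above the bench. Origin: centre of its underside; x points away from the robot. Two white strips run along x, inner edges 50 mm either side of the centre line, tops (under the panel) 12 mm above the bench. Panel to near wall 66 to 82 mm; to far wall, a stop, 8 to 24 mm.
- drawer_unit: Low green drawer unit fixed to the bench, 240 mm deep, 220 mm wide, 90 mm high. Origin on the bench, 90 mm in front of its front face on its centre line; x points away from the robot and is the direction in which the drawer shuts. Its roof covers everything beyond its face (x over 90 mm).
- drawer (a joint): How far the drawer stands open, m: 0 fully shut, at most 0.185; starts 0.155 to 0.18. Slides with about 2 N of friction, a plain stop at 0, no catch.
- drawer_in (a point): Centre of the drawer's inner floor, moves with the drawer, axes as the drawer unit. The inside is 200 mm long (x) and 176 mm wide (y); the side and back walls rise 36 mm above this floor, the front board 48 mm.
- drawer_front (a point): Centre of the outer face of the drawer's wooden front board, moves with the drawer, axes as the unit. Board 14 mm thick, 196 mm wide, 54 mm high; this point is 36 mm above the bench. It stands 14 mm proud of the unit's face when shut. The black mark on it is flat. Push it towards the unit's +x to shut the drawer.
- caul_a: Bystander: loose maple caul, 200 x 38 x 22 mm, long along its x; origin centre of underside.
- caul_b: Bystander: loose maple caul, the same.
- caul_c: Bystander: loose maple caul, the same.
- square: Bystander: loose flat L-shaped chrome steel square, legs 140 mm (along x) and about 116 mm, 26 mm wide, 4 mm thick; origin on the bench within the L.
Not all that is in view belongs to the job. What is shaped like the panel but pink is not meant.

How it is judged:
By the outcome, as a careful person would: the job done as asked, in the order asked, and still so for the second after the job is handed in, with the robot touching nothing.
It also fails if it takes over 72 s, if anything falls off the work surface, if the arm or the gripper's body presses on something with over 40 N, if the wrist force passes 120 N, or if a joint passes its speed limit or range.

## Robot

A 6-joint arm with a two-finger parallel gripper is mounted at the origin on the work surface. World frame = base frame: x ahead of the robot, y to its left, z up, the work surface at z = 0. Lengths are in mm, angles in rad, forces in N, time in s.
With the tool pointing down it reaches from about 350 to 975 mm from the base axis. Payload 7.1 kg.
Tool frame: the origin (TCP) lies midway between the tips of the shut fingers; the grasp point (between the pads) lies 19 mm behind it; z points along the fingers, y is the line along which they close (so a half turn about z gives the same grasp; the last joint's range is limited). The gripper opens to 88 mm and grips with 3 to 60 N. Pads are 20 mm wide; open, the fingers measure 115 mm over their backs; the gripper's body (75 mm by 178 mm) begins 61 mm behind the grasp point.
Start: joints at [-1.339, 0.423, 1.63, -0, 1.089, -0.019], TCP at [155.131, -605.425, 183.375] pointing down, gripper open.
Joint ranges: [-3, 3], [-0.9, 2.11], [0.09, 2.58], [-1.31, 4.45], [0.11, 2.69], [-2.54, 2.54]. Speed limits (rad/s): [2.39, 2.39, 3.01, 3.14, 3.14, 3.14].

## Interface

Orientations are given as a rotation vector (axis times angle).
In Python, from workcell import ctrl gives the robot as it stands. The module is installed in compiled form; this text tells all that it offers.
- The arm moves only by the tool apply_moves, never from a script. Its argument "targets" is a list of rows, each a list of 3 entries, a list of its own where there are three numbers: the opening, from -1 (shut) to 1 (fully open), then the shift along the tool's x, y, z normalised to -1 to 1, where 1 is 5 cm, then the turn, a rotation vector about the tool's x, y, z normalised to -1 to 1, where 1 is 90 degrees. In form: [[jaw, [x, y, z], [wx, wy, wz]], ...]. A call has 1 to 8 rows; each row shifts and turns the commanded pose from where the row before left it, along the tool's axes as they then stand; what a row does not reach is not made up. A row lasts 1/8 s, in which the tool goes at most 62.5 mm and 10.7 degrees, less where a joint would pass 70% of its speed; a pose out of reach is approached as far as the arm can. A call with a number of a shift or a turn outside -1 to 1 is refused whole. A call with a gripper value outside its range is refused whole. The fingers move at their own pace and stop on an object; the grip force is fixed at half the most. Time passes only in rows, so rows that do not move let the fingers close. It gives the time, the measured TCP pose, the force, the opening and the grip force at its end, in the units of the state.
- ctrl.get_obs(): the state, without advancing time (a new reading comes with each control period).
- ctrl.get_image(name): name is "scene" or "top"; returns a dict with "pixels" (480x640x3 uint8, blue, green, red), "camera_matrix" (3x3 intrinsics, pixels), "view" (4x4, takes a point from world to camera coordinates). Camera axes: x right, y down, z forward; pixel columns grow to the right and rows downward; lengths in mm; the calibration is good to about 2 mm. A picture is of the moment at which its call begins. There is no depth.
- ctrl.close_job(): hands the job in; it is judged then, once.
Trained networks look in the newest picture that a camera, given by its name, has taken for a name from the list of things; names that differ only in an ending like _2 or _b are one class to them, and where a whole thing is asked for, a point or a joint stands for the part that bears it (a point fixed in the world has none). Each returns a list of dicts, best first, with "score" (0 to 1); they miss things now and then, are a little off and sometimes report something else, mostly with a low value. They report only what shows in the picture. A call takes as long as a camera call. They do not tell look-alikes from the thing itself.
- ctrl.masks_of(label, camera): "region" (480x640 bool, what is visible of it) and "bbox" ([left, top, right, bottom] in pixels, round what is visible of it).
- ctrl.pinpoint(label, camera): "xy" ([column, row] in pixels: a listed point, or the origin of a listed thing).
The state is a dict: "t": time; "qpos": joint angles; "qvel": joint speeds; "joint_torque": joint torques, N m; "ee_pos": TCP position; "orientation": TCP orientation; "ft_force": force on the tool from outside, world axes, zero at the start; "moment": the same for the moment, N m; "width": finger opening in mm; "grasp_force": force on a finger pad.
Only numpy, scipy, OpenCV 4.12 (cv2) and the standard library are available. Lean on these libraries where they do the work, as an engineer would, in place of code of your own. Each camera call takes 0.05 s, during which the arm holds its last target. There are 200 camera calls.

## Working session

There is one attempt and no reset: what is moved stays moved. The work goes in short steps, Python scripts to look and compute and a tool call to move; the robot and the scene stay as the last step left them, time stands still between calls to the robot, and variables do not carry over. Pictures are saved under pics/ and viewed, at most 10 in all, crops included, and the job is handed in when it is done.

Besides the shell and the picture viewer there is one more tool, called by a JSON object that holds its "name" and its "arguments", one argument or row to a line. apply_moves: Moves the arm, as the interface text tells. Scaled input: -1 to 1 covers 5 cm each way for a shift and 90 degrees each way for a turn. Its arguments: {"type":"object","properties":{"targets":{"type":"array"}},"required":["targets"]}

```bash
mkdir -p pics
cat > h.py <<'E'
import numpy as np, cv2
from workcell import ctrl
from scipy.spatial.transform import Rotation as R
def cam(n):
    d=ctrl.get_image(n); return d["pixels"],np.array(d["camera_matrix"],float),np.array(d["view"],float)
def ray(uv,K,V):
    d=np.linalg.solve(K,[uv[0],uv[1],1.]); Rm=V[:3,:3]; return -Rm.T@V[:3,3], Rm.T@d
def onz(uv,z,K,V):
    c,d=ray(uv,K,V); return c+d*(z-c[2])/d[2]
def tri(a,b):
    (c1,d1),(c2,d2)=a,b; s=np.linalg.lstsq(np.c_[d1,-d2],c2-c1,rcond=None)[0]
    p,q=c1+d1*s[0],c2+d2*s[1]; return (p+q)/2,np.linalg.norm(p-q)
E
python3 - <<'E'
from h import *
np.set_printoptions(precision=1,suppress=True)
C={n:cam(n) for n in("scene","top")}
for n in C: cv2.imwrite(f"pics/{n}0.png",C[n][0]); print(n,C[n][1].tolist(), ray([320,240],*C[n][1:]))
for l in["panel","scraper","tray","drawer_unit","drawer_in","drawer_front","caul_a","square"]:
    P={}
    for n in C:
        r=ctrl.pinpoint(l,n); P[n]=r
        print(l,n,[(np.round(x["xy"]).tolist(),round(x["score"],2)) for x in r[:4]])
    if P["scene"] and P["top"]:
        print("  tri",*tri(ray(P["scene"][0]["xy"],*C["scene"][1:]),ray(P["top"][0]["xy"],*C["top"][1:])))
o=ctrl.get_obs();print(o["t"],o["ee_pos"],o["orientation"],R.from_rotvec(o["orientation"]).as_matrix(),o["width"])
E
```

```text
scene [[606.1533685869184, 0.0, 323.66285661883154], [0.0, 606.1533685869184, 243.36441794796625], [0.0, 0.0, 1.0]] (array([1574.1,  443.3, 1244. ]), array([-0.6, -0.3, -0.7]))
top [[594.5416064020092, 0.0, 313.10904793960884], [0.0, 594.5416064020092, 252.8175083918091], [0.0, 0.0, 1.0]] (array([ 448.5,  -16.8, 1586.5]), array([ 0.1,  0. , -1. ]))
panel scene [([346.0, 348.0], 0.72), ([411.0, 295.0], 0.66)]
panel top [([226.0, 237.0], 0.95), ([255.0, 163.0], 0.58)]
  tri [ 685.6  203.6 -152. ] 169.51023297334632
scraper scene [([345.0, 225.0], 0.9)]
scraper top [([320.0, 294.0], 0.96)]
  tri [467.    5.5  25.1] 6.543274629959605
tray scene [([414.0, 291.0], 0.94)]
tray top [([227.0, 253.0], 0.64)]
  tri [584.8 254.4  -4.4] 6.090473088797558
drawer_unit scene [([255.0, 225.0], 0.63)]
drawer_unit top [([411.0, 261.0], 0.61)]
  tri [ 549.1 -239.5   -3.4] 5.890204188545004
drawer_in scene [([247.0, 221.0], 0.69)]
drawer_in top [([412.0, 253.0], 0.61)]
  tri [ 571.6 -241.8   30.6] 4.3336990563109765
drawer_front scene [([265.0, 195.0], 0.56)]
drawer_front top [([418.0, 293.0], 0.86)]
  tri [ 464.4 -247.4   40.2] 3.3049163435490123
caul_a scene [([190.0, 200.0], 0.87), ([452.0, 231.0], 0.78), ([500.0, 320.0], 0.76)]
caul_a top [([215.0, 346.0], 0.86), ([144.0, 254.0], 0.8), ([495.0, 260.0], 0.62)]
  tri [608.4   0.2 419.7] 622.2777630862489
square scene [([278.0, 170.0], 0.66)]
square top [([427.0, 341.0], 0.89), ([319.0, 294.0], 0.23)]
  tri [ 340.8 -268.6   28.3] 1.1933513535615046
0.9 [ 155.1 -605.4  183.4] [3.1 0.4 0. ] [[ 1.   0.2  0. ]
 [ 0.2 -1.  -0. ]
 [ 0.   0.  -1. ]] 88.08193358272025
```

View pics/top0.png

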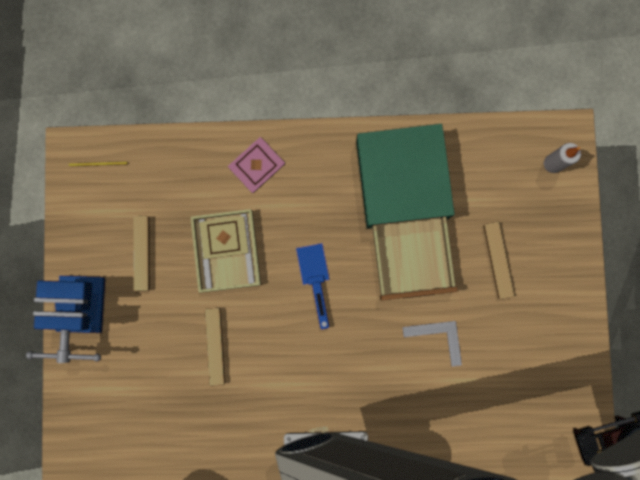

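View pics/scene0.png

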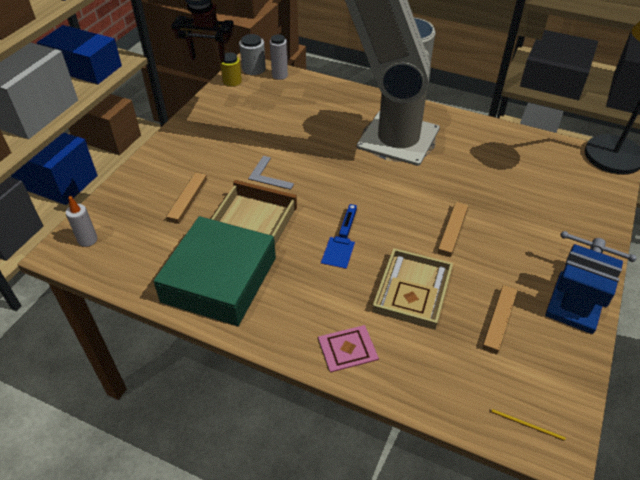

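The top view shows the scraper (origin ≈ 320,294, blade end ≈ 312,248), the tray (≈ 227,252) with the maple panel at (224,238), the pink decoy at (257,164), and the open drawer (≈ 415,258) with its front board at ≈ (418,294). The scene view agrees: tray at (412,290), drawer at (255,215), scraper at (343,235). Next I fit the outlines metrically.

Run:
```python
from h import *
np.set_printoptions(precision=1,suppress=True)
C={n:cam(n) for n in("scene","top")}
def poly(l,n,z):
    for m in ctrl.masks_of(l,n)[:3]:
        c=max(cv2.findContours(m["region"].astype(np.uint8),0,1)[0],key=cv2.contourArea)[:,0].astype(float)
        p=np.array([onz(q,z,*C[n][1:])[:2] for q in c],np.float32)
        r=cv2.minAreaRect(p); b=cv2.boxPoints(r)
        print(l,n,"z",z,round(m["score"],2),m["bbox"],"c",np.array(r[0]),"size",np.array(r[1]),"ang",round(r[2],1))
for l,z in(("panel",18),("tray",30),("scraper",3),("drawer_unit",90),("drawer",60),("caul_a",22),("square",4)):
    for n in C: poly(l,n,z)
img,K,V=C["top"]
# hi-res rectified top crops, 1 px = .5 mm at given heights
def rect(x0,x1,y0,y1,z,s=.5):
    H,W=int((x1-x0)/s),int((y1-y0)/s)
    src=np.float32([(0,0),(W,0),(W,H),(0,H)]); w=[(x1,y1),(x1,y0),(x0,y0),(x0,y1)]
    P=[K@(V[:3,:3]@np.array([a,b,z])+V[:3,3]) for a,b in w]
    dst=np.float32([p[:2]/p[2] for p in P])
    return cv2.warpPerspective(img,cv2.getPerspectiveTransform(dst,src),(W,H),flags=cv2.INTER_CUBIC)
A=rect(460,710,140,360,30);B=rect(430,710,-360,-130,63);S=rect(360,620,-50,90,3)
h=560
out=np.zeros((h,440+460+280+0,3),np.uint8)
for im,o in((A,0),(B,440),(S,900)): out[:im.shape[0],o:o+im.shape[1]]=im
cv2.imwrite("pics/rect.png",cv2.resize(out,(800,int(560*800/1180)),interpolation=cv2.INTER_AREA))
```

```text
panel scene z 18 0.81 [382.5, 278.8, 438.1, 319.8] c [624.6 258.4] size [103.6 121.9] ang 5.6
panel scene z 18 0.66 [317.3, 327.6, 379.6, 371.4] c [830.3 171. ] size [107.8 122.7] ang 41.7
panel top z 18 0.86 [202.2, 216.1, 248.5, 260.3] c [628.2 256. ] size [100.1 120.1] ang 5.9
panel top z 18 0.67 [227.2, 136.1, 284.0, 192.8] c [822.6 165.5] size [ 99.4 117.4] ang 41.9
tray scene z 30 0.7 [376.0, 251.1, 450.2, 330.2] c [598.6 254. ] size [222.5 162.8] ang 5.0
tray top z 30 0.58 [194.7, 208.7, 264.0, 291.9] c [591.4 249.6] size [203.2 165.4] ang 5.4
scraper scene z 3 0.95 [320.7, 203.5, 356.9, 268.9] c [478.7  15.9] size [249.8  77.1] ang 6.8
scraper scene z 3 0.5 [166.9, 172.4, 208.3, 221.9] c [ 534.9 -474.9] size [219.3  51.3] ang 8.2
scraper top z 3 0.95 [298.3, 239.8, 330.2, 329.7] c [491.2  11. ] size [227.9  73.9] ang 8.7
drawer_unit scene z 90 0.82 [153.2, 179.0, 298.1, 324.3] c [ 708.9 -209.4] size [464.5 256.2] ang 5.2
drawer_unit top z 90 0.91 [355.1, 126.7, 458.0, 298.9] c [ 672.9 -228.2] size [433.2 226.7] ang 5.0
drawer scene z 60 0.61 [214.4, 180.1, 298.9, 242.4] c [ 5
[... 193 characters left out ...]
9.8 -460. ] size [219.3  51.3] ang 8.5
caul_a scene z 22 0.61 [484.7, 288.0, 516.0, 356.3] c [596.6 479.6] size [211.2  38.8] ang 0.0
caul_a scene z 22 0.57 [435.2, 202.1, 468.3, 258.1] c [348.9 286.9] size [220.7  41.3] ang 3.5
caul_a top z 22 0.8 [207.9, 307.7, 224.4, 385.4] c [341.5 282.8] size [199.5  42.2] ang 3.4
caul_a top z 22 0.79 [135.9, 214.0, 151.7, 293.2] c [591.3 474.2] size [ 42.9 198.5] ang 89.9
caul_a top z 22 0.71 [483.0, 223.6, 513.0, 300.2] c [ 546.  -465.2] size [200.1  44.6] ang 8.2
square scene z 4 0.6 [249.6, 156.3, 290.8, 193.2] c [ 329.  -283.2] size [111.3 146.6] ang 0.4
square scene z 4 0.26 [167.6, 171.7, 207.2, 221.6] c [ 534.3 -471.6] size [223.9  52.7] ang 8.8
```

View pics/rect.png

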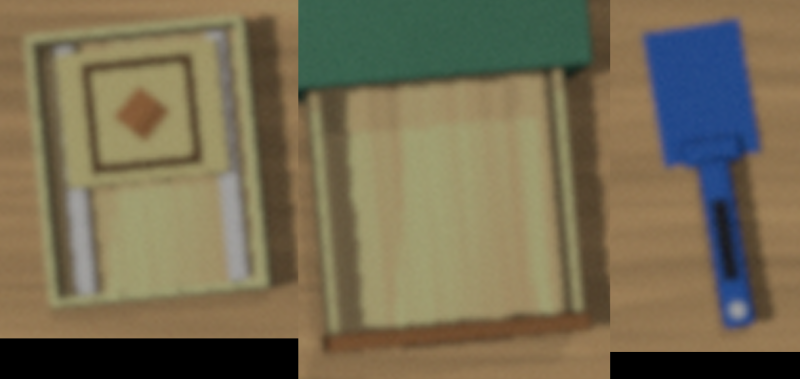

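The rectified crops confirm the fits:
- **Tray:** centre about (592,250), yaw 5.5°. The panel lies against the far end, about 10 mm from the far wall (crop ≈ 140,113).
- **Drawer:** front outer face about (463,-247), yaw 5°, open by about 160 mm.
- **Scraper:** origin about (464,7), yaw 8.7°.

All sizes match the text, so I plan the grasp now.

```bash
cat >> h.py <<'E'
def pose(p,yaw,pitch): # tcp pos, tool x along yaw, pitch>0: nose down
    T=np.eye(4); T[:3,:3]=(R.from_euler("ZY",[yaw,pitch],degrees=True)*R.from_rotvec([np.pi,0,0])).as_matrix(); T[:3,3]=p; return T
def now():
    o=ctrl.get_obs(); T=np.eye(4); T[:3,:3]=R.from_rotvec(o["orientation"]).as_matrix(); T[:3,3]=o["ee_pos"]; return T
GX,GZ=0.,2.5   # tcp in scraper frame
def tip(p,yaw,pitch): # pose of tcp with underside of the blade's edge at p
    Rs=R.from_euler("ZY",[yaw,pitch],degrees=True); return pose(np.array(p)+Rs.apply([GX-140,0,GZ]),yaw,pitch)
def plan(way,T=None,smooth=True):
    """way: (pose,jaw,rows). prints rows"""
    T=now() if T is None else T; rows=[]
    for G,j,n in way:
        A=T.copy(); rv=R.from_matrix(A[:3,:3].T@G[:3,:3]).as_rotvec()
        for i in range(1,n+1):
            s=i/n; s=(s*s*(3-2*s)) if smooth else s
            W=np.eye(4); W[:3,3]=A[:3,3]+s*(G[:3,3]-A[:3,3]); W[:3,:3]=A[:3,:3]@R.from_rotvec(rv*s).as_matrix()
            D=np.linalg.inv(T)@W; a=np.round(D[:3,3]/50,3); b=np.round(R.from_matrix(D[:3,:3]).as_rotvec()/(np.pi/2),3)
            rows.append([j,a.tolist(),b.tolist()])
            E=np.eye(4);E[:3,3]=a*50;E[:3,:3]=R.from_rotvec(b*np.pi/2).as_matrix();T=T@E
    for k in range(0,len(rows),8): print(str(rows[k:k+8]).replace(" ",""))
    print("end",T[:3,3].round(1))
    return T
def stat():
    o=ctrl.get_obs();T=now();x=T[:3,0]
    print("t",round(o["t"],2),"tcp",np.round(o["ee_pos"],1),"yaw %.2f pitch %.2f"%(np.degrees(np.arctan2(x[1],x[0])),np.degrees(-np.arcsin(x[2]))),"F",np.round(o["ft_force"],1),"w",round(o["width"],1),"g",round(o["grasp_force"],1))
E
python3 - <<'E'
from h import *
stat()
plan([(pose([464,6.8,100],8.7,0),1,19),(pose([464,6.8,2.5],8.7,0),1,5)])
E
```

```text
t 1.7 tcp [ 155.1 -605.4  183.4] yaw 14.37 pitch 0.00 F [-0.4 -0.3  0.2] w 87.4 g 0.0
[[1,[0.072,-0.083,0.013],[0.0,0.0,0.001]],[1,[0.207,-0.237,0.039],[0.0,0.0,0.001]],[1,[0.323,-0.373,0.06],[0.0,0.0,0.002]],[1,[0.425,-0.492,0.079],[0.0,0.0,0.003]],[1,[0.508,-0.594,0.095],[0.0,0.0,0.004]],[1,[0.573,-0.68,0.108],[0.0,0.0,0.004]],[1,[0.623,-0.748,0.118],[0.0,0.0,0.004]],[1,[0.657,-0.799,0.126],[0.0,0.0,0.005]]]
[[1,[0.673,-0.831,0.13],[0.0,0.0,0.005]],[1,[0.674,-0.847,0.132],[0.0,0.0,0.005]],[1,[0.66,-0.842,0.13],[0.0,0.0,0.005]],[1,[0.631,-0.818,0.125],[0.0,0.0,0.005]],[1,[0.588,-0.776,0.119],[0.0,0.0,0.004]],[1,[0.533,-0.712,0.108],[0.0,0.0,0.004]],[1,[0.465,-0.629,0.095],[0.0,0.0,0.004]],[1,[0.383,-0.525,0.079],[0.0,0.0,0.003]]]
[[1,[0.289,-0.401,0.06],[0.0,0.0,0.002]],[1,[0.183,-0.255,0.038],[0.0,0.0,0.001]],[1,[0.064,-0.089,0.013],[0.0,0.0,0.001]],[1,[0.0,-0.0,0.203],[0.0,0.0,-0.0]],[1,[0.0,-0.0,0.484],[0.0,0.0,-0.0]],[1,[0.0,-0.0,0.577],[0.0,0.0,-0.0]],[1,[0.0,-0.0,0.484],[0.0,0.0,-0.0]],[1,[0.0,-0.0,0.202],[0.0,0.0,-0.0]]]
end [464.    6.8   2.5]
```

{"name": "apply_moves", "arguments": {
  "targets": [
    [1, [0.072, -0.083, 0.013], [0, 0, 0.001]],
    [1, [0.207, -0.237, 0.039], [0, 0, 0.001]],
    [1, [0.323, -0.373, 0.06], [0, 0, 0.002]],
    [1, [0.425, -0.492, 0.079], [0, 0, 0.003]],
    [1, [0.508, -0.594, 0.095], [0, 0, 0.004]],
    [1, [0.573, -0.68, 0.108], [0, 0, 0.004]],
    [1, [0.623, -0.748, 0.118], [0, 0, 0.004]],
    [1, [0.657, -0.799, 0.126], [0, 0, 0.005]]
  ]
}}

```text
t: 2.7
ee_pos: [273.7, -369.0, 151.3]
orientation: [3.124, 0.333, 0.0]
ft_force: [1.0, -0.4, -0.1]
width: 87.9
grasp_force: 0.0
```

{"name": "apply_moves", "arguments": {
  "targets": [
    [1, [0.673, -0.831, 0.13], [0, 0, 0.005]],
    [1, [0.674, -0.847, 0.132], [0, 0, 0.005]],
    [1, [0.66, -0.842, 0.13], [0, 0, 0.005]],
    [1, [0.631, -0.818, 0.125], [0, 0, 0.005]],
    [1, [0.588, -0.776, 0.119], [0, 0, 0.004]],
    [1, [0.533, -0.712, 0.108], [0, 0, 0.004]],
    [1, [0.465, -0.629, 0.095], [0, 0, 0.004]],
    [1, [0.383, -0.525, 0.079], [0, 0, 0.003]]
  ]
}}

```text
t: 3.7
ee_pos: [443.1, -32.0, 105.5]
orientation: [-3.132, -0.25, -0.0]
ft_force: [0.4, -0.9, -0.7]
width: 87.7
grasp_force: 0.0
```

{"name": "apply_moves", "arguments": {
  "targets": [
    [1, [0.289, -0.401, 0.06], [0, 0, 0.002]],
    [1, [0.183, -0.255, 0.038], [0, 0, 0.001]],
    [1, [0.064, -0.089, 0.013], [0, 0, 0.001]],
    [1, [0, 0, 0], [0, 0, 0]]
  ]
}}

```text
t: 4.2
ee_pos: [463.7, 6.7, 100.0]
orientation: [3.132, 0.239, -0.0]
ft_force: [0.1, -0.1, 0.1]
width: 88.1
grasp_force: 0.0
```

Run:
```python
from h import *
stat()
plan([(pose([464,6.8,2.5],8.7,0),1,5)])
```

```text
t 4.2 tcp [463.7   6.7 100. ] yaw 8.71 pitch 0.02 F [ 0.1 -0.1  0.1] w 88.1 g 0.0
[[1,[0.001,-0.0,0.203],[0.0,0.0,0.0]],[1,[0.002,-0.0,0.484],[0.0,0.0,0.0]],[1,[0.002,-0.0,0.577],[0.0,0.0,0.0]],[1,[0.001,-0.001,0.484],[0.0,0.0,0.0]],[1,[0.001,0.0,0.202],[0.0,0.0,0.0]]]
end [464.    6.8   2.5]
```

{"name": "apply_moves", "arguments": {
  "targets": [
    [1, [0, 0, 0.203], [0, 0, 0]],
    [1, [0, 0, 0.484], [0, 0, 0]],
    [1, [0, 0, 0.577], [0, 0, 0]],
    [1, [0, 0, 0.484], [0, 0, 0]],
    [1, [0, 0, 0.202], [0, 0, 0]],
    [-1, [0, 0, 0], [0, 0, 0]],
    [-1, [0, 0, 0], [0, 0, 0]],
    [-1, [0, 0, 0], [0, 0, 0]]
  ]
}}

```text
t: 5.2
ee_pos: [464.7, 6.7, 3.3]
orientation: [3.132, 0.238, 0.003]
ft_force: [0.1, 1.0, 0.4]
width: 60.9
grasp_force: 0.0
```

{"name": "apply_moves", "arguments": {
  "targets": [
    [-1, [0, 0, 0], [0, 0, 0]],
    [-1, [0, 0, 0], [0, 0, 0]],
    [-1, [0, 0, 0], [0, 0, 0]]
  ]
}}

```text
t: 5.58
ee_pos: [464.1, 6.8, 2.6]
orientation: [3.133, 0.238, 0.0]
ft_force: [0.2, -0.6, -0.1]
width: 31.6
grasp_force: 0.0
```

Run:
```python
from h import *
stat()
np.set_printoptions(precision=1,suppress=True)
# blade outline (top view) in the tool frame, z=2.5
img,K,V=cam("top"); T=now(); x=T[:2,0]; l=np.array([-x[1],x[0]])
for m in ctrl.masks_of("scraper","top")[:1]:
    c=max(cv2.findContours(m["region"].astype(np.uint8),0,1)[0],key=cv2.contourArea)[:,0].astype(float)
    p=np.array([onz(q,2.5,K,V)[:2] for q in c])-T[:2,3]; q=np.c_[p@x,p@l]
    b=q[q[:,0]>55]; f=b[(b[:,0]>b[:,0].max()-8)&(abs(b[:,1])<28)]
    L=b[(b[:,1]>0)&(b[:,0]<125)];Rr=b[(b[:,1]<0)&(b[:,0]<125)]
    print("tip x",b[:,0].max(),np.polyfit(f[:,1],f[:,0],1),"L",np.polyfit(L[:,0],L[:,1],1),"R",np.polyfit(Rr[:,0],Rr[:,1],1))
    hsv=cv2.cvtColor(img,cv2.COLOR_BGR2HSV)
```

```text
t 5.58 tcp [464.1   6.8   2.6] yaw 8.70 pitch -0.01 F [ 0.2 -0.6 -0.1] w 31.6 g 0.0
tip x 141.04966056976025 [ -0.1 138.7] L [ 0.4 -5. ] R [-0.3 -4.6]
```

{"name": "apply_moves", "arguments": {
  "targets": [
    [-1, [0, 0, 0], [0, 0, 0]],
    [-1, [0, 0, 0], [0, 0, 0]],
    [-1, [0, 0, 0], [0, 0, 0]],
    [-1, [0, 0, 0], [0, 0, 0]]
  ]
}}

```text
t: 6.18
ee_pos: [464.0, 6.8, 2.5]
orientation: [-3.133, -0.238, 0.0]
ft_force: [0.2, -0.0, 0.3]
width: 0.5
grasp_force: 0.0
```

```bash
cat > p2.py <<'E'
from h import *
stat()
ty=5.6; u=np.array([np.cos(np.radians(ty)),np.sin(np.radians(ty)),0]); O=np.array([592.,250.7,0])
def tp(X,z): p=O+u*X; p[2]=z; return p
E
python3 - <<'E'
from p2 import *
T=now()
up=T.copy(); up[2,3]=80
plan([(up,-1,5),(tip(tp(-25,70),ty,18.5),-1,13),(tip(tp(-25,20),ty,18.5),-1,5)])
E
```

```text
t 6.17 tcp [464.    6.8   2.5] yaw 8.70 pitch 0.00 F [ 0.2 -0.   0.3] w 0.5 g 0.0
[[-1,[-0.0,-0.0,-0.161],[0.0,0.0,-0.0]],[-1,[-0.0,-0.0,-0.385],[0.0,0.0,-0.0]],[-1,[-0.0,-0.0,-0.458],[0.0,0.0,-0.0]],[-1,[-0.0,-0.0,-0.385],[0.0,0.0,-0.0]],[-1,[-0.0,-0.0,-0.161],[0.0,0.0,-0.0]],[-1,[0.002,-0.078,-0.012],[0.0,-0.003,0.001]],[-1,[0.006,-0.215,-0.035],[0.0,-0.01,0.001]],[-1,[0.007,-0.329,-0.053],[0.001,-0.015,0.003]]]
[[-1,[0.006,-0.418,-0.066],[0.0,-0.018,0.003]],[-1,[0.003,-0.48,-0.077],[0.001,-0.022,0.003]],[-1,[-0.003,-0.518,-0.081],[0.0,-0.023,0.004]],[-1,[-0.009,-0.531,-0.084],[0.001,-0.024,0.004]],[-1,[-0.015,-0.518,-0.08],[0.001,-0.023,0.004]],[-1,[-0.02,-0.48,-0.073],[0.0,-0.021,0.003]],[-1,[-0.021,-0.417,-0.063],[0.001,-0.019,0.003]],[-1,[-0.02,-0.329,-0.048],[0.0,-0.014,0.003]]]
[[-1,[-0.015,-0.216,-0.032],[0.0,-0.01,0.002]],[-1,[-0.006,-0.078,-0.011],[0.001,-0.003,0.0]],[-1,[0.033,0.0,0.099],[-0.0,-0.0,0.0]],[-1,[0.079,0.0,0.235],[-0.0,-0.0,0.0]],[-1,[0.093,0.001,0.281],[-0.0,-0.0,0.0]],[-1,[0.079,-0.0,0.235],[-0.0,-0.0,0.0]],[-1,[0.033,-0.0,0.099],[-0.0,-0.0,0.0]]]
end [435.8 235.4  66.8]
```

The fingers shut on nothing. I need to look.

Run:
```python
from h import *
img,K,V=cam("scene"); cv2.imwrite("pics/g1.png",cv2.resize(img[140:300,260:440],None,fx=4,fy=3.6,interpolation=cv2.INTER_CUBIC)[:,:800])
img2,K2,V2=cam("top")
a=cv2.resize(img[150:300,280:400],(480,600),interpolation=cv2.INTER_CUBIC);b=cv2.resize(img2[220:360,270:350],(320,560),interpolation=cv2.INTER_CUBIC)
o=np.zeros((600,800,3),np.uint8);o[:,:480]=a;o[:560,480:]=b;cv2.imwrite("pics/g1.png",o)
```

```text
(no output)
```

View pics/g1.png

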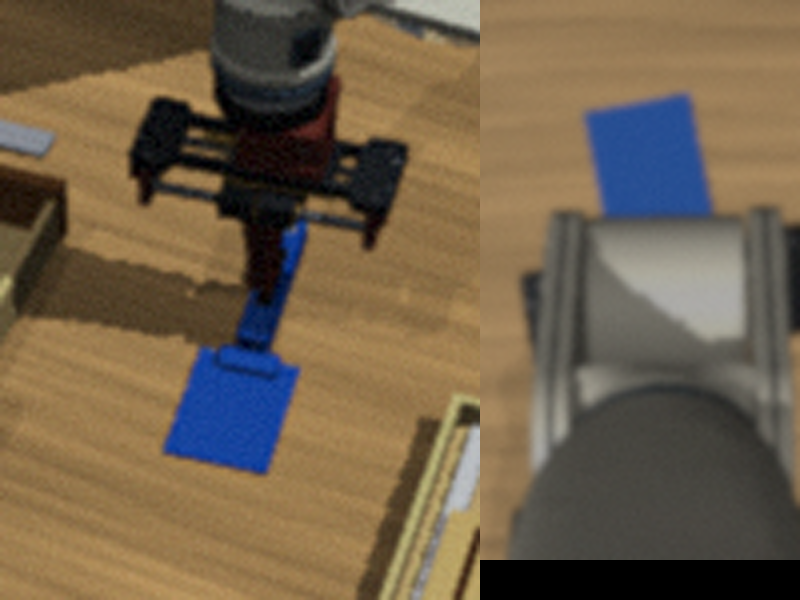

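Run:
```python
from h import *
stat()
np.set_printoptions(precision=1,suppress=True)
for n in("scene","top"):
    img,K,V=cam(n)
    def pr(p): q=K@(V[:3,:3]@np.array(p,float)+V[:3,3]); return q[:2]/q[2]
    T=now(); x=T[:3,0]; P=T[:3,3]
    for d,z in((0,0),(0,24),(0,45),(40,24),(40,0),(-85,24),(140,0)):
        u=pr([P[0]+x[0]*d,P[1]+x[1]*d,z]); print(n,d,z,u, "crop",(u-[280,150])*4 if n=="scene" else (u-[270,220])*4+[480,0])
    for r in ctrl.pinpoint("scraper",n)[:2]: print(r["xy"],r["score"])
    b=(img[...,0].astype(int)-img[...,2]>60)&(img[...,0]>90); ys,xs=np.nonzero(b[210:330,290:370]); print("blue px",len(ys),xs.min()+290,xs.max()+290,ys.min()+210,ys.max()+210)
```

```text
t 6.28 tcp [464.    6.8   2.5] yaw 8.70 pitch 0.00 F [ 1.2  0.4 -0.7] w 0.2 g 0.0
scene 0 0 [344.2 230.5] crop [256.9 321.9]
scene 0 24 [344.5 224.6] crop [257.9 298.3]
scene 0 45 [344.7 219.3] crop [258.8 277.2]
scene 40 24 [340.9 234.5] crop [243.4 338.1]
scene 40 0 [340.6 240.4] crop [242.5 361.6]
scene -85 24 [351.8 204.4] crop [287.2 217.7]
scene 140 0 [331.2 266.6] crop [204.7 466.4]
[345.1, 227.5] 0.93
blue px 761 321 355 210 267
top 0 0 [319.  296.2] crop [676.1 304.7]
top 0 24 [318.9 296.1] crop [675.6 304.3]
top 0 45 [318.8 296. ] crop [675.1 304. ]
top 40 24 [316.2 281.1] crop [664.8 244.2]
top 40 0 [316.4 281.4] crop [665.5 245.5]
top -85 24 [324.7 328.2] crop [698.8 432.9]
top 140 0 [309.8 244.7] crop [639.   98.6]
blue px 704 297 326 244 273
```

{"name": "apply_moves", "arguments": {
  "targets": [
    [1, [0, 0, 0], [0, 0, 0]],
    [1, [0, 0, 0], [0, 0, 0]],
    [1, [0, 0, 0], [0, 0, 0]],
    [1, [0, 0, 0], [0, 0, 0]],
    [1, [0, 0, 0], [0, 0, 0]],
    [1, [0, 0, 0], [0, 0, 0]]
  ]
}}

```text
t: 7.22
ee_pos: [464.0, 6.8, 2.5]
orientation: [-3.133, -0.238, -0.0]
ft_force: [0.0, 0.3, -0.3]
width: 57.1
grasp_force: 0.0
```

Run:
```python
from h import *
stat()
np.set_printoptions(precision=1,suppress=True)
img,K,V=cam("scene")
c=cv2.resize(img[170:280,290:400],(800,600)[:1]*2,interpolation=cv2.INTER_CUBIC)[:600]
s=800/110
def pr(p): q=K@(V[:3,:3]@np.array(p,float)+V[:3,3]); return q[:2]/q[2]
T=now(); w=ctrl.get_obs()["width"]/2
for sg in(-1,1):
  for z in(0,22):
    P=(T@[0,sg*w,0,1])[:3]; P[2]=z; u=(pr(P)-[290,170])*s; print(sg,z,u); cv2.circle(c,tuple(int(v) for v in u),4,(0,255,255) if z else (0,255,0),-1)
cv2.imwrite("pics/g2.png",c)
```

```text
t 7.22 tcp [464.    6.8   2.5] yaw 8.70 pitch -0.00 F [ 0.   0.3 -0.3] w 57.1 g 0.0
-1 0 [470.4 455.6]
-1 22 [472.9 416.3]
1 0 [318.7 424.2]
1 22 [319.7 384.9]
```

View pics/g2.png

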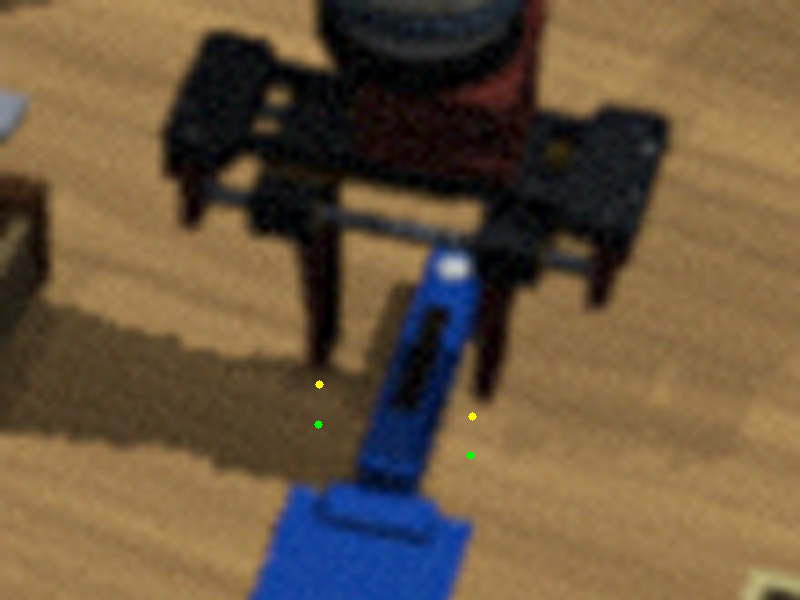

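The picture shows the fingertips at (322,362) and (485,398). The reported TCP would put tips on the bench at (318,424) and (470,456), so the tips really stand about 25–30 mm higher than reported. I'll go down in small steps and watch the force.

{"name": "apply_moves", "arguments": {
  "targets": [
    [0.5, [0, 0, 0.1], [0, 0, 0]],
    [0.5, [0, 0, 0.1], [0, 0, 0]],
    [0.5, [0, 0, 0.1], [0, 0, 0]],
    [0.5, [0, 0, 0.06], [0, 0, 0]],
    [0.5, [0, 0, 0], [0, 0, 0]]
  ]
}}

```text
t: 7.9
ee_pos: [463.7, 6.8, -15.8]
orientation: [-3.132, -0.238, 0.001]
ft_force: [0.3, 0.2, -0.8]
width: 66.2
grasp_force: 0.0
```

Run:
```python
from h import *
stat()
img,K,V=cam("scene")
c=cv2.resize(img[170:280,290:400],(800,800),interpolation=cv2.INTER_CUBIC)[:600]
s=800/110
def pr(p): q=K@(V[:3,:3]@np.array(p,float)+V[:3,3]); return q[:2]/q[2]
T=now(); w=ctrl.get_obs()["width"]/2
for sg in(-1,1):
    P=(T@[0,sg*w,0,1])[:3]; print(sg,(pr(P)-[290,170])*s)
    P[2]=0; print((pr(P)-[290,170])*s)
# red-dark finger lower ends
cv2.imwrite("pics/g3.png",c)
```

```text
t 7.9 tcp [463.7   6.8 -15.8] yaw 8.70 pitch 0.04 F [ 0.3  0.2 -0.8] w 66.2 g 0.0
-1 [475.1396116  484.14470893]
[476.8602784  456.67904639]
1 [312.08053348 450.2674693 ]
[312.70297392 422.75914902]
```

View pics/g3.png

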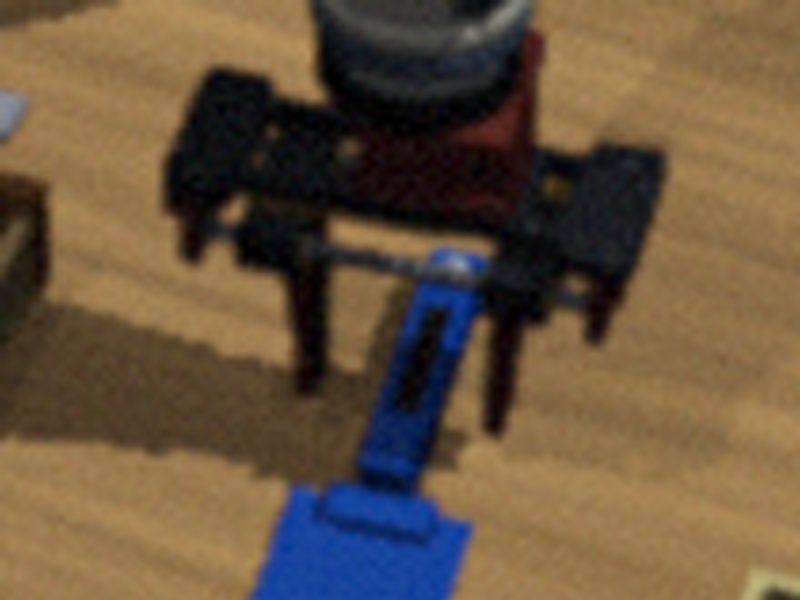

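{"name": "apply_moves", "arguments": {
  "targets": [
    [0.5, [0, 0, 0.04], [0, 0, 0]],
    [0.5, [0, 0, 0.04], [0, 0, 0]],
    [0.5, [0, 0, 0.04], [0, 0, 0]],
    [0.5, [0, 0, 0.02], [0, 0, 0]],
    [0.5, [0, 0, 0], [0, 0, 0]]
  ]
}}

```text
t: 8.57
ee_pos: [463.9, 6.8, -22.6]
orientation: [-3.133, -0.238, 0.0]
ft_force: [0.1, -0.2, -0.6]
width: 65.9
grasp_force: 0.0
```

{"name": "apply_moves", "arguments": {
  "targets": [
    [0.5, [0, 0, 0.02], [0, 0, 0]],
    [0.5, [0, 0, 0.01], [0, 0, 0]]
  ]
}}

```text
t: 8.82
ee_pos: [464.0, 6.8, -24.0]
orientation: [3.133, 0.238, 0.0]
ft_force: [-0.6, 0.5, 0.7]
width: 66.0
grasp_force: 0.0
```

{"name": "apply_moves", "arguments": {
  "targets": [
    [0.5, [0, 0, 0.02], [0, 0, 0]],
    [0.5, [0, 0, 0], [0, 0, 0]]
  ]
}}

```text
t: 9.07
ee_pos: [463.9, 6.8, -25.0]
orientation: [-3.133, -0.238, 0.0]
ft_force: [0.3, -0.1, -0.1]
width: 65.8
grasp_force: 0.0
```

{"name": "apply_moves", "arguments": {
  "targets": [
    [0.5, [0, 0, 0.02], [0, 0, 0]],
    [0.5, [0, 0, 0], [0, 0, 0]]
  ]
}}

```text
t: 9.32
ee_pos: [464.0, 6.8, -26.0]
orientation: [-3.133, -0.238, 0.0]
ft_force: [-0.6, 0.2, -0.4]
width: 66.1
grasp_force: 0.0
```

{"name": "apply_moves", "arguments": {
  "targets": [
    [0.5, [0, 0, 0.02], [0, 0, 0]],
    [0.5, [0, 0, 0], [0, 0, 0]]
  ]
}}

```text
t: 9.57
ee_pos: [463.9, 6.8, -27.1]
orientation: [-3.133, -0.238, 0.0]
ft_force: [0.0, -0.2, -0.6]
width: 65.9
grasp_force: 0.0
```

{"name": "apply_moves", "arguments": {
  "targets": [
    [0.5, [0, 0, 0.02], [0, 0, 0]],
    [0.5, [0, 0, 0], [0, 0, 0]]
  ]
}}

```text
t: 9.82
ee_pos: [463.9, 6.8, -28.0]
orientation: [-3.133, -0.238, 0.0]
ft_force: [0.6, 0.3, 0.0]
width: 65.8
grasp_force: 0.0
```

{"name": "apply_moves", "arguments": {
  "targets": [
    [0.5, [0, 0, 0.02], [0, 0, 0]],
    [0.5, [0, 0, 0], [0, 0, 0]]
  ]
}}

```text
t: 10.07
ee_pos: [464.0, 6.8, -29.0]
orientation: [-3.133, -0.238, 0.0]
ft_force: [-0.5, -0.1, -0.8]
width: 65.6
grasp_force: 0.0
```

{"name": "apply_moves", "arguments": {
  "targets": [
    [0.5, [0, 0, 0.02], [0, 0, 0]],
    [0.5, [0, 0, 0], [0, 0, 0]]
  ]
}}

```text
t: 10.32
ee_pos: [464.0, 6.8, -30.0]
orientation: [-3.133, -0.238, 0.0]
ft_force: [-0.3, 0.5, -0.2]
width: 66.0
grasp_force: 0.0
```

Run:
```python
from h import *
stat()
img,K,V=cam("scene")
c=cv2.resize(img[170:280,290:400],(800,800),interpolation=cv2.INTER_CUBIC)[150:550]
cv2.imwrite("pics/g4.png",c)
```

```text
t 10.32 tcp [464.    6.8 -30. ] yaw 8.70 pitch 0.01 F [-0.3  0.5 -0.2] w 66.0 g 0.0
```

View pics/g4.png

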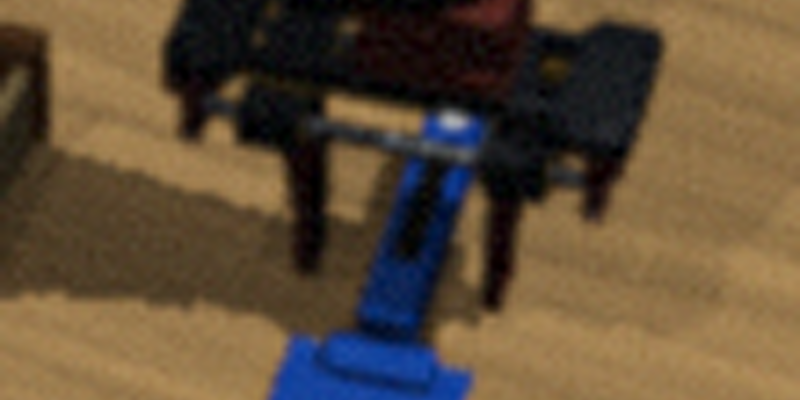

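Fingertips now show at (308,422) and (493,458), nearly at bench level. A light touch on the bench will give the exact height offset.

{"name": "apply_moves", "arguments": {
  "targets": [
    [0.5, [0, 0, 0.02], [0, 0, 0]],
    [0.5, [0, 0, 0], [0, 0, 0]]
  ]
}}

```text
t: 10.62
ee_pos: [463.9, 6.8, -31.0]
orientation: [-3.133, -0.238, 0.0]
ft_force: [-1.0, 0.3, -0.0]
width: 65.8
grasp_force: 0.0
```

{"name": "apply_moves", "arguments": {
  "targets": [
    [0.5, [0, 0, 0.02], [0, 0, 0]],
    [0.5, [0, 0, 0], [0, 0, 0]]
  ]
}}

```text
t: 10.88
ee_pos: [463.9, 6.8, -32.0]
orientation: [-3.133, -0.238, 0.0]
ft_force: [0.6, 0.2, 0.5]
width: 66.0
grasp_force: 0.0
```

{"name": "apply_moves", "arguments": {
  "targets": [
    [0.5, [0, 0, 0.02], [0, 0, 0]],
    [0.5, [0, 0, 0], [0, 0, 0]]
  ]
}}

```text
t: 11.12
ee_pos: [464.0, 6.8, -33.1]
orientation: [-3.133, -0.238, 0.0]
ft_force: [0.2, -0.1, 0.6]
width: 66.0
grasp_force: 0.0
```

{"name": "apply_moves", "arguments": {
  "targets": [
    [0.5, [0, 0, 0.02], [0, 0, 0]],
    [0.5, [0, 0, 0], [0, 0, 0]]
  ]
}}

```text
t: 11.38
ee_pos: [464.0, 6.8, -34.0]
orientation: [-3.133, -0.238, 0.0]
ft_force: [-1.0, -0.3, 0.4]
width: 65.8
grasp_force: 0.0
```

{"name": "apply_moves", "arguments": {
  "targets": [
    [0.5, [0, 0, 0.02], [0, 0, 0]],
    [0.5, [0, 0, 0], [0, 0, 0]]
  ]
}}

```text
t: 11.62
ee_pos: [464.0, 6.8, -35.0]
orientation: [-3.133, -0.238, 0.0]
ft_force: [0.4, -0.3, 0.0]
width: 66.1
grasp_force: 0.0
```

{"name": "apply_moves", "arguments": {
  "targets": [
    [0.5, [0, 0, 0.02], [0, 0, 0]],
    [0.5, [0, 0, 0], [0, 0, 0]]
  ]
}}

```text
t: 11.88
ee_pos: [463.9, 6.8, -36.0]
orientation: [-3.133, -0.238, 0.0]
ft_force: [0.4, 0.5, -0.4]
width: 66.0
grasp_force: 0.0
```

{"name": "apply_moves", "arguments": {
  "targets": [
    [0.5, [0, 0, 0.02], [0, 0, 0]],
    [0.5, [0, 0, 0], [0, 0, 0]]
  ]
}}

```text
t: 12.12
ee_pos: [464.0, 6.8, -37.0]
orientation: [-3.133, -0.238, 0.0]
ft_force: [0.5, -0.3, -0.4]
width: 65.9
grasp_force: 0.0
```

{"name": "apply_moves", "arguments": {
  "targets": [
    [0.5, [0, 0, 0.02], [0, 0, 0]],
    [0.5, [0, 0, 0], [0, 0, 0]]
  ]
}}

```text
t: 12.38
ee_pos: [464.0, 6.8, -38.0]
orientation: [3.133, 0.238, -0.0]
ft_force: [0.2, -0.6, 0.5]
width: 66.0
grasp_force: 0.0
```

Run:
```python
from h import *
stat()
img,K,V=cam("scene")
c=cv2.resize(img[170:280,290:400],(800,800),interpolation=cv2.INTER_CUBIC)[150:550]
img2,_,_=cam("top")
cv2.imwrite("pics/g5.png",c)
```

```text
t 12.38 tcp [464.    6.8 -38. ] yaw 8.70 pitch 0.01 F [ 0.2 -0.6  0.5] w 66.0 g 0.0
```

View pics/g5.png

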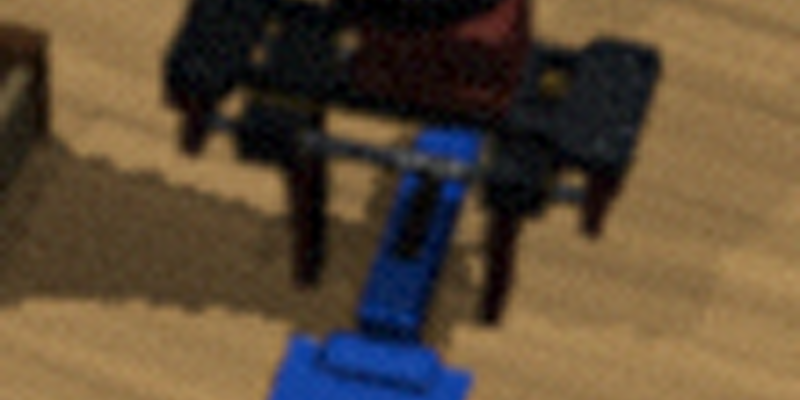

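Tips show at about (308,286) and (490,323) in this crop (row 150 added), still with no contact. So the reported pose is biased, probably forward as well as up. I'll continue until contact.

{"name": "apply_moves", "arguments": {
  "targets": [
    [0.5, [0, 0, 0.02], [0, 0, 0]],
    [0.5, [0, 0, 0], [0, 0, 0]]
  ]
}}

```text
t: 12.72
ee_pos: [464.1, 6.8, -38.9]
orientation: [3.133, 0.238, 0.0]
ft_force: [-0.6, -0.9, 1.7]
width: 66.3
grasp_force: 0.9
```

{"name": "apply_moves", "arguments": {
  "targets": [
    [0.5, [0, 0, 0.02], [0, 0, 0]],
    [0.5, [0, 0, 0], [0, 0, 0]]
  ]
}}

```text
t: 12.98
ee_pos: [464.1, 6.8, -39.0]
orientation: [3.132, 0.238, 0.0]
ft_force: [-3.0, -0.4, 16.6]
width: 65.8
grasp_force: 8.5
```

Run:
```python
from h import *
o=ctrl.get_obs();print({k:np.round(v,3).tolist() for k,v in o.items()})
T=now();print(T.round(3))
```

```text
{'t': 12.975, 'qpos': [-0.011, 0.596, 2.081, -0.0, 0.463, 1.408], 'qvel': [-0.0, -0.0, 0.0, 0.001, -0.001, 0.001], 'joint_torque': [-0.021, -40.497, -10.425, 0.013, -1.07, -0.001], 'ee_pos': [464.09, 6.796, -39.041], 'orientation': [3.132, 0.238, 0.0], 'ft_force': [-3.034, -0.352, 16.584], 'moment': [0.028, 0.617, 0.012], 'grasp_force': 8.481, 'width': 65.806}
[[ 9.8800e-01  1.5100e-01  0.0000e+00  4.6409e+02]
 [ 1.5100e-01 -9.8800e-01 -0.0000e+00  6.7960e+00]
 [ 0.0000e+00  0.0000e+00 -1.0000e+00 -3.9041e+01]
 [ 0.0000e+00  0.0000e+00  0.0000e+00  1.0000e+00]]
```

Contact at a reported z of −39 (16 N), so the reported TCP height is biased by about 39 mm. I back off 2 mm, grip and lift, then measure the blade itself in both cameras. That calibrates the blade against the reported tool frame.

{"name": "apply_moves", "arguments": {
  "targets": [
    [0.5, [0, 0, -0.06], [0, 0, 0]],
    [-1, [0, 0, 0], [0, 0, 0]],
    [-1, [0, 0, 0], [0, 0, 0]],
    [-1, [0, 0, 0], [0, 0, 0]],
    [-1, [0, 0, 0], [0, 0, 0]],
    [-1, [0, 0, 0], [0, 0, 0]],
    [-1, [0, 0, 0], [0, 0, 0]]
  ]
}}

```text
t: 13.85
ee_pos: [463.9, 6.8, -37.0]
orientation: [-3.133, -0.238, 0.0]
ft_force: [0.3, -0.2, -0.7]
width: 23.9
grasp_force: 30.0
```

```bash
cat > blade.py <<'E'
from h import *
np.set_printoptions(precision=1,suppress=True)
def blade():
    """far corners/edges of the blade in both views -> rectangle fit by matching projected outline"""
    out={}
    for n in("scene","top"):
        img,K,V=cam(n)
        b=img.astype(int); m=((b[...,0]-b[...,2]>50)&(b[...,0]-b[...,1]>25)).astype(np.uint8)
        T=now(); q=K@(V[:3,:3]@(T[:3,3]+T[:3,0]*80)+V[:3,3]); q=q[:2]/q[2]
        k,l,s,c=cv2.connectedComponentsWithStats(m)
        i=min((i for i in range(1,k) if s[i,4]>150),key=lambda i:np.hypot(*(c[i]-q)))
        print(n,"blob",s[i].tolist(),c[i]); out[n]=((l==i),K,V)
    return out
def fit(out,x0=None,sil=None):
    """pose of scraper (x,y,z,yaw,pitch) from blade region: chamfer on the outline beyond x=60..140"""
    from scipy.optimize import least_squares
    T=now()
    D={}
    for n,(m,K,V) in out.items():
        mm=m.astype(np.uint8); D[n]=(cv2.distanceTransform(1-mm,2,5)-cv2.distanceTransform(mm,2,5),K,V)
    s=np.linspace(-36,36,19); t=np.linspace(75,140,14)
    P=np.r_[np.c_[np.full(19,140),s,np.full(19,1.2)],np.c_[t,np.full(14,36),np.full(14,1.2)],np.c_[t,np.full(14,-36),np.full(14,1.2)]]
    def res(v):
        W=R.from_euler("ZY",[v[3],v[4]],degrees=True).apply(P)+v[:3]; r=[]
        for n,(d,K,V) in D.items():
            q=(K@(V[:3,:3]@W.T+V[:3,3:4])); q=(q[:2]/q[2]).astype(np.float32)
            r.append(cv2.remap(d.astype(np.float32),q[0][None],q[1][None],1,borderMode=cv2.BORDER_REPLICATE)[0])
        return np.concatenate(r)
    o=least_squares(res,x0,loss="soft_l1",x_scale=[5,5,5,2,2],diff_step=1e-3)
    print("fit",o.x,"rms px",np.sqrt(np.mean(res(o.x)**2)).round(2)); return o.x
E
python3 - <<'E'
from blade import *
stat(); o=blade(); fit(o,[464,6.8,0,8.7,0.01])
plan([(pose([464,6.8,63],8.7,0),-1,6)])
E
```

```text
t 13.85 tcp [463.9   6.8 -37. ] yaw 8.70 pitch 0.01 F [ 0.3 -0.2 -0.7] w 23.9 g 30.0
scene blob [321, 236, 33, 32, 739] [337.3 251.3]
top blob [298, 244, 30, 31, 750] [312.5 260. ]
fit [460.2   6.1   0.9   9.5   0. ] rms px 0.9
[[-1,[0.0,0.0,-0.148],[-0.0,0.0,0.0]],[-1,[0.0,0.0,-0.371],[-0.0,0.0,0.0]],[-1,[0.0,0.0,-0.481],[-0.0,0.0,0.0]],[-1,[0.001,0.0,-0.482],[-0.0,0.0,0.0]],[-1,[-0.0,0.0,-0.37],[-0.0,0.0,0.0]],[-1,[-0.0,0.0,-0.148],[-0.0,0.0,0.0]]]
end [464.    6.8  63. ]
```

{"name": "apply_moves", "arguments": {
  "targets": [
    [-1, [0, 0, -0.148], [0, 0, 0]],
    [-1, [0, 0, -0.371], [0, 0, 0]],
    [-1, [0, 0, -0.481], [0, 0, 0]],
    [-1, [0, 0, -0.482], [0, 0, 0]],
    [-1, [0, 0, -0.37], [0, 0, 0]],
    [-1, [0, 0, -0.148], [0, 0, 0]]
  ]
}}

```text
t: 14.7
ee_pos: [464.6, 6.8, 64.3]
orientation: [3.132, 0.238, 0.003]
ft_force: [0.6, 0.8, -0.2]
width: 23.9
grasp_force: 30.0
```

```bash
sed -i 's/o=least_squares(res,x0,loss/f=lambda w: res(np.array(x0)+w-50)\n    o=least_squares(f,np.full(5,50.),loss/; s/diff_step=1e-3)/diff_step=1e-2); o.x=np.array(x0)+o.x-50/' blade.py
python3 - <<'E'
from blade import *
stat(); o=blade()
for p in(-4,0,4): fit(o,[464,6.8,100,8.7,p])
T=now(); x=T[:2,0]
E
```

```text
t 14.7 tcp [464.6   6.8  64.3] yaw 8.70 pitch -0.11 F [ 0.6  0.8 -0.2] w 23.9 g 30.0
scene blob [320, 200, 36, 43, 861] [338.4 224. ]
top blob [296, 240, 33, 33, 862] [311.6 256.7]
fit [462.1   5.9  98.7   9.6  -2. ] rms px 0.78
fit [462.    3.6 102.   10.9  -0.7] rms px 0.87
fit [462.2   4.2 104.1  10.6   0.1] rms px 0.86
```

Grip is firm (24 mm, 30 N), and the blade followed the reported motion, so the bias acts like a wrong tool length: the reported TCP lies 37 mm below the scraper's underside. I move to a safe height over the tray, pitched, and check the blade again.

```bash
sed -i 's/^GX,GZ=.*/GX,GZ=2.,-37./' h.py
python3 - <<'E'
from p2 import *
T=pose([464,6.8,63],8.7,0)
plan([(tip(tp(-25,70),ty,18.5),-1,15)],T)
E
```

```text
t 14.8 tcp [464.5   6.8  63.8] yaw 8.70 pitch -0.09 F [-0.1  0.5 -0.5] w 24.0 g 30.0
[[-1,[-0.001,-0.059,-0.004],[0.0,-0.003,0.0]],[-1,[-0.003,-0.165,-0.011],[0.0,-0.007,0.002]],[-1,[-0.005,-0.256,-0.018],[0.001,-0.011,0.002]],[-1,[-0.009,-0.33,-0.021],[-0.0,-0.015,0.002]],[-1,[-0.011,-0.387,-0.025],[0.0,-0.017,0.003]],[-1,[-0.016,-0.428,-0.028],[0.001,-0.019,0.003]],[-1,[-0.02,-0.452,-0.028],[0.0,-0.02,0.003]],[-1,[-0.023,-0.461,-0.027],[0.001,-0.021,0.004]]]
[[-1,[-0.026,-0.452,-0.026],[0.001,-0.02,0.003]],[-1,[-0.028,-0.428,-0.023],[0.0,-0.019,0.003]],[-1,[-0.027,-0.386,-0.02],[0.001,-0.017,0.003]],[-1,[-0.025,-0.329,-0.015],[-0.0,-0.015,0.003]],[-1,[-0.022,-0.256,-0.012],[0.0,-0.012,0.001]],[-1,[-0.014,-0.165,-0.007],[0.0,-0.007,0.002]],[-1,[-0.005,-0.058,-0.003],[0.001,-0.003,0.0]]]
end [425.2 234.3  78.7]
```

{"name": "apply_moves", "arguments": {
  "targets": [
    [-1, [-0.001, -0.059, -0.004], [0, -0.003, 0]],
    [-1, [-0.003, -0.165, -0.011], [0, -0.007, 0.002]],
    [-1, [-0.005, -0.256, -0.018], [0.001, -0.011, 0.002]],
    [-1, [-0.009, -0.33, -0.021], [0, -0.015, 0.002]],
    [-1, [-0.011, -0.387, -0.025], [0, -0.017, 0.003]],
    [-1, [-0.016, -0.428, -0.028], [0.001, -0.019, 0.003]],
    [-1, [-0.02, -0.452, -0.028], [0, -0.02, 0.003]],
    [-1, [-0.023, -0.461, -0.027], [0.001, -0.021, 0.004]]
  ]
}}

```text
t: 15.8
ee_pos: [442.2, 133.5, 71.5]
orientation: [3.114, 0.19, -0.281]
ft_force: [0.7, -0.5, -0.2]
width: 23.2
grasp_force: 30.0
```

{"name": "apply_moves", "arguments": {
  "targets": [
    [-1, [-0.026, -0.452, -0.026], [0.001, -0.02, 0.003]],
    [-1, [-0.028, -0.428, -0.023], [0, -0.019, 0.003]],
    [-1, [-0.027, -0.386, -0.02], [0.001, -0.017, 0.003]],
    [-1, [-0.025, -0.329, -0.015], [0, -0.015, 0.003]],
    [-1, [-0.022, -0.256, -0.012], [0, -0.012, 0.001]],
    [-1, [-0.014, -0.165, -0.007], [0, -0.007, 0.002]],
    [-1, [-0.005, -0.058, -0.003], [0.001, -0.003, 0]],
    [-1, [0, 0, 0], [0, 0, 0]]
  ]
}}

```text
t: 16.8
ee_pos: [425.1, 234.1, 78.7]
orientation: [3.082, 0.151, -0.503]
ft_force: [-0.6, 0.0, -0.4]
width: 23.8
grasp_force: 30.0
```

Run:
```python
from blade import *
from p2 import *
T=now(); Rs=T[:3,:3]@R.from_rotvec([np.pi,0,0]).as_matrix()
org=T[:3,3]-Rs@[GX,0,GZ]; print("expected origin",org,"tip",org+Rs@[140,0,0])
o=blade()
for p in(12,18,24):
    v=fit(o,[*org,5.6,p]); print("  tip",v[:3]+R.from_euler("ZY",v[3:],degrees=True).apply([140,0,0]))
c=[]
for n,(a,b,s) in {"scene":((330,200),(470,340),4),"top":((180,195),(280,330),4)}.items():
    im=cam(n)[0][a[1]:b[1],a[0]:b[0]]; c.append(cv2.resize(im,None,fx=s*.98 if n=="top" else 400/140,fy=s if n=="top" else 400/140,interpolation=cv2.INTER_CUBIC))
h=max(i.shape[0] for i in c); out=np.zeros((h,sum(i.shape[1] for i in c),3),np.uint8);x=0
for i in c: out[:i.shape[0],x:x+i.shape[1]]=i;x+=i.shape[1]
cv2.imwrite("pics/t1.png",out); print(out.shape)
```

```text
t 16.8 tcp [425.1 234.1  78.7] yaw 5.60 pitch 18.55 F [-0.6  0.  -0.4] w 23.8 g 30.0
expected origin [435.  235.  114.4] tip [567.1 248.   69.9]
scene blob [404, 230, 37, 39, 993] [422.4 248.8]
top blob [36, 277, 48, 22, 872] [ 61.4 288.3]
fit [508.1 313.3 169.   18.8 -42.7] rms px 69.23
  tip [605.4 346.4 264. ]
fit [488.8 313.5 190.8  21.4 -30.5] rms px 66.87
  tip [601.1 357.6 261.9]
fit [516.  313.1 161.   23.9 -47.9] rms px 68.22
  tip [601.9 351.1 264.8]
(540, 792, 3)
```

```bash
cat > b2.py <<'E'
from blade import *
def check(p0s,views=("scene","top"),area=100,box=None):
    T=now(); Rs=T[:3,:3]@R.from_rotvec([np.pi,0,0]).as_matrix()
    org=T[:3,3]-Rs@[GX,0,GZ]; print("expected origin",org,"tip",org+Rs@[140,0,0]); out={}
    yaw=np.degrees(np.arctan2(Rs[1,0],Rs[0,0]))
    for n in views:
        img,K,V=cam(n); b=img.astype(int); m=((b[...,0]-b[...,2]>40)&(b[...,0]-b[...,1]>18)).astype(np.uint8)
        q=K@(V[:3,:3]@(org+Rs@[105,0,2])+V[:3,3]); q=q[:2]/q[2]
        k,l,s,c=cv2.connectedComponentsWithStats(m)
        C=sorted([(np.hypot(*(c[i]-q)),i) for i in range(1,k) if s[i,4]>area])
        print(n,"blade expected at",q,[(s[i].tolist(),c[i].round(1).tolist()) for _,i in C[:2]])
        if C and C[0][0]<30: out[n]=(l==C[0][1],K,V)
    for p in p0s:
        v=fit(out,[*org,yaw,p]); print("  tip",v[:3]+R.from_euler("ZY",v[3:],degrees=True).apply([140,0,0]))
    return out
E
python3 - <<'E'
from b2 import *
check([14,18.5,23])
E
```

```text
expected origin [435.  234.9 114.5] tip [567.1 247.8  70. ]
scene blade expected at [419.7 254.3] [([404, 229, 37, 40, 1019], [422.4, 248.5]), ([548, 287, 54, 43, 725], [574.4, 312.5])]
top blade expected at [224.2 270.4] [([229, 257, 10, 24, 152], [234.2, 267.1]), ([34, 276, 69, 56, 2103], [69.3, 302.5])]
fit [430.4 235.6 109.5   5.6  16.3] rms px 9.55
  tip [564.1 248.8  70.2]
fit [435.9 238.5 124.2   4.3  22.1] rms px 9.57
  tip [565.3 248.1  71.6]
fit [435.5 239.6 127.9   3.7  25.8] rms px 9.54
  tip [561.3 247.7  66.9]
```

View pics/t1.png

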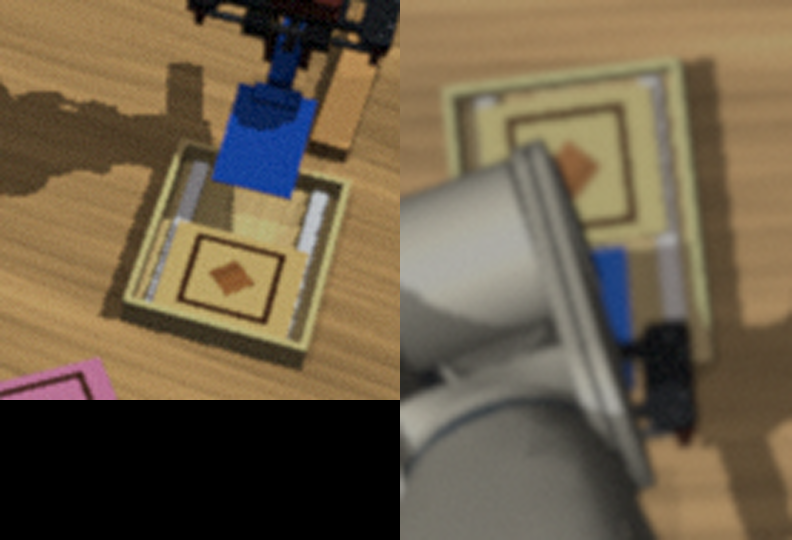

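The left (scene) half shows the blade in the air with its edge at crop (210–295, 180–197), pointing at the panel and centred between the strips. The right (top) half shows only the blade's right-hand strip, crop (600–630, 247–380), with its edge near the panel's near edge. I compare these with the projected corners.

Run:
```python
from b2 import *
T=now(); Rs=T[:3,:3]@R.from_rotvec([np.pi,0,0]).as_matrix(); org=T[:3,3]-Rs@[GX,0,GZ]
for n in("scene","top"):
    img,K,V=cam(n)
    def pr(p): q=K@(V[:3,:3]@p+V[:3,3]); return q[:2]/q[2]
    for pt in((140,36),(140,-36),(40,36),(40,-36)): print(n,pt,pr(org+Rs@[*pt,1.2]))
    b=img.astype(int); m=((b[...,0]-b[...,2]>40)&(b[...,0]-b[...,1]>18)).astype(np.uint8)
    k,l,s,c=cv2.connectedComponentsWithStats(m); q=pr(org+Rs@[105,0,0])
    i=min((i for i in range(1,k) if s[i,4]>100),key=lambda i:np.hypot(*(c[i]-q)))
    ys,xs=np.nonzero(l==i)
    if n=="scene":
        C=max(cv2.findContours((l==i).astype(np.uint8),0,1)[0],key=cv2.contourArea)
        print("hull approx",cv2.approxPolyDP(C,2.5,True)[:,0].tolist())
    else:
        print("top row min",ys.min(),[ (r,xs[ys==r].min(),xs[ys==r].max()) for r in range(ys.min(),ys.max(),4)])
```

```text
scene (140, 36) [430.2 270.2]
scene (140, -36) [402.5 263.1]
scene (40, 36) [439.7 235.7]
scene (40, -36) [412.4 229.1]
hull approx [[414, 230], [404, 262], [431, 268], [440, 235], [424, 229]]
top (140, 36) [209.7 259.7]
top (140, -36) [237.5 256.2]
top (40, 36) [211.3 296.3]
top (40, -36) [239.8 292.8]
top row min 257 [(257, np.int64(231), np.int64(235)), (261, np.int64(230), np.int64(237)), (265, np.int64(231), np.int64(237)), (269, np.int64(231), np.int64(237)), (273, np.int64(233), np.int64(237)), (277, np.int64(234), np.int64(238))]
```

The projected corners agree with both views to 1–2 px, so the tool calibration holds. Now down into the tray, tip 7.4 mm up in front of the panel.

Run:
```python
from p2 import *
T0=now()
T=plan([(tip(tp(-24,40),ty,22),-1,5),(tip(tp(-24,7.4),ty,22),-1,6)],T0)
print("insert")
S=[(-15,19.5,3),(0,17,4),(20,14.5,5),(45,11.5,6),(70,10,6)]
T=plan([(tip(tp(X,7.4),ty,p),-1,n) for X,p,n in S],T,False)
```

```text
t 17.2 tcp [425.2 234.2  78.8] yaw 5.60 pitch 18.54 F [ 0.8 -0.7 -0.7] w 23.9 g 30.0
[[-1,[0.018,-0.0,0.041],[-0.0,-0.004,-0.0]],[-1,[0.043,-0.001,0.098],[-0.0,-0.01,-0.0]],[-1,[0.053,-0.001,0.115],[-0.0,-0.011,-0.0]],[-1,[0.046,-0.001,0.096],[-0.0,-0.009,-0.0]],[-1,[0.019,-0.0,0.04],[-0.001,-0.004,-0.0]],[-1,[0.018,-0.0,0.045],[0.0,-0.0,-0.0]],[-1,[0.045,-0.0,0.112],[0.0,-0.0,-0.0]],[-1,[0.059,-0.0,0.146],[0.0,-0.0,-0.0]]]
[[-1,[0.059,-0.001,0.145],[0.0,-0.0,-0.0]],[-1,[0.045,0.0,0.112],[0.0,-0.0,-0.0]],[-1,[0.018,0.0,0.045],[0.0,-0.0,-0.0]]]
end [427.  234.5  24.8]
insert
[[-1,[0.067,0.0,0.018],[0.0,0.009,-0.0]],[-1,[0.067,0.0,0.018],[0.0,0.009,0.0]],[-1,[0.067,0.0,0.019],[0.0,0.009,0.0]],[-1,[0.079,0.0,0.005],[0.0,0.007,0.0]],[-1,[0.08,0.0,0.006],[0.0,0.007,0.0]],[-1,[0.079,0.0,0.006],[0.0,0.007,0.0]],[-1,[0.08,0.0,0.008],[0.0,0.007,0.0]],[-1,[0.083,0.0,0.001],[0.0,0.006,0.0]]]
[[-1,[0.084,0.0,0.001],[0.0,0.005,0.0]],[-1,[0.083,0.0,0.002],[0.0,0.006,0.0]],[-1,[0.084,0.0,0.003],[0.0,0.005,0.0]],[-1,[0.083,0.0,0.003],[0.0,0.006,0.0]],[-1,[0.088,0.0,0.003],[0.0,0.006,0.0]],[-1,[0.087,0.0,0.004],[0.0,0.005,0.0]],[-1,[0.088,0.0,0.004],[0.0,0.006,0.0]],[-1,[0.088,0.0,0.006],[0.0,0.005,0.0]]]
[[-1,[0.087,0.0,0.006],[0.0,0.006,0.0]],[-1,[0.088,0.0,0.007],[0.0,0.005,0.0]],[-1,[0.085,0.0,-0.005],[0.0,0.003,0.0]],[-1,[0.085,0.0,-0.004],[0.0,0.003,0.0]],[-1,[0.085,0.0,-0.004],[0.0,0.002,0.0]],[-1,[0.085,0.0,-0.003],[0.0,0.003,0.0]],[-1,[0.085,0.0,-0.004],[0.0,0.003,0.0]],[-1,[0.085,0.0,-0.002],[0.0,0.003,0.0]]]
end [520.  243.6  -5.1]
```

{"name": "apply_moves", "arguments": {
  "targets": [
    [-1, [0.018, 0, 0.041], [0, -0.004, 0]],
    [-1, [0.043, -0.001, 0.098], [0, -0.01, 0]],
    [-1, [0.053, -0.001, 0.115], [0, -0.011, 0]],
    [-1, [0.046, -0.001, 0.096], [0, -0.009, 0]],
    [-1, [0.019, 0, 0.04], [-0.001, -0.004, 0]],
    [-1, [0.018, 0, 0.045], [0, 0, 0]],
    [-1, [0.045, 0, 0.112], [0, 0, 0]],
    [-1, [0.059, 0, 0.146], [0, 0, 0]]
  ]
}}

```text
t: 18.2
ee_pos: [427.0, 234.7, 40.8]
orientation: [3.062, 0.151, -0.593]
ft_force: [0.3, 0.3, -0.7]
width: 23.7
grasp_force: 30.0
```

{"name": "apply_moves", "arguments": {
  "targets": [
    [-1, [0.059, -0.001, 0.145], [0, 0, 0]],
    [-1, [0.045, 0, 0.112], [0, 0, 0]],
    [-1, [0.018, 0, 0.045], [0, 0, 0]],
    [-1, [0, 0, 0], [0, 0, 0]]
  ]
}}

```text
t: 18.7
ee_pos: [426.9, 234.6, 24.6]
orientation: [3.061, 0.15, -0.595]
ft_force: [0.2, -0.1, -0.2]
width: 23.9
grasp_force: 30.0
```

```bash
cat > chk.py <<'E'
from b2 import *
stat()
T=now(); Rs=T[:3,:3]@R.from_rotvec([np.pi,0,0]).as_matrix(); org=T[:3,3]-Rs@[GX,0,GZ]; print("tip",org+Rs@[140,0,0])
img,K,V=cam("scene")
def pr(p): q=K@(V[:3,:3]@np.array(p,float)+V[:3,3]); return q[:2]/q[2]
print("pred corners",pr(org+Rs@[140,36,1.2]),pr(org+Rs@[140,-36,1.2]))
b=img.astype(int); m=((b[...,0]-b[...,2]>40)&(b[...,0]-b[...,1]>18)).astype(np.uint8)
k,l,s,c=cv2.connectedComponentsWithStats(m); q=pr(org+Rs@[90,0,2])
i=min((i for i in range(1,k) if s[i,4]>60),key=lambda i:np.hypot(*(c[i]-q)))
C=max(cv2.findContours((l==i).astype(np.uint8),0,1)[0],key=cv2.contourArea)
print("blade",cv2.approxPolyDP(C,2.,True)[:,0].tolist())
for mk in ctrl.masks_of("panel","scene")[:2]:
    C=max(cv2.findContours(mk["region"].astype(np.uint8),0,1)[0],key=cv2.contourArea)
    p=np.array([onz(u,18,K,V)[:2] for u in C[:,0].astype(float)],np.float32); r=cv2.minAreaRect(p)
    print("panel",round(mk["score"],2),np.round(mk["bbox"]),"c",np.array(r[0]),"size",np.array(r[1]),round(r[2],1))
E
python3 chk.py
```

```text
t 18.7 tcp [426.9 234.6  24.6] yaw 5.61 pitch 21.98 F [ 0.2 -0.1 -0.2] w 23.9 g 30.0
tip [568.  248.5   7.2]
pred corners [427.1 286. ] [400.2 279. ]
blade [[412, 245], [402, 278], [428, 284], [437, 251], [421, 245]]
panel 0.75 [384. 278. 436. 318.] c [624.7 258.7] size [101.6 120.3] 6.0
panel 0.68 [315. 327. 381. 372.] c [830.  172.5] size [105.5 122.8] 41.7
```

{"name": "apply_moves", "arguments": {
  "targets": [
    [-1, [0.067, 0, 0.018], [0, 0.009, 0]],
    [-1, [0.067, 0, 0.018], [0, 0.009, 0]],
    [-1, [0.067, 0, 0.019], [0, 0.009, 0]],
    [-1, [0.079, 0, 0.005], [0, 0.007, 0]],
    [-1, [0.08, 0, 0.006], [0, 0.007, 0]],
    [-1, [0.079, 0, 0.006], [0, 0.007, 0]],
    [-1, [0.08, 0, 0.008], [0, 0.007, 0]],
    [-1, [0.083, 0, 0.001], [0, 0.006, 0]]
  ]
}}

```text
t: 19.8
ee_pos: [453.9, 237.3, 10.9]
orientation: [3.091, 0.152, -0.447]
ft_force: [-0.3, -0.3, -1.0]
width: 23.8
grasp_force: 30.0
```

```bash
python3 chk.py
```

```text
t 19.8 tcp [453.9 237.3  10.9] yaw 5.62 pitch 16.45 F [-0.3 -0.3 -1. ] w 23.8 g 30.0
tip [596.1 251.3   7.3]
pred corners [424.8 294.1] [397.6 286.9]
blade [[409, 254], [401, 280], [427, 287], [434, 260], [421, 254]]
panel 0.95 [383. 278. 436. 321.] c [627.2 258.7] size [ 95.5 119.9] 5.8
panel 0.7 [321. 331. 380. 371.] c [829.5 171.4] size [101.5 117.6] 41.5
```

The blade now disappears under the panel: its edge is predicted at row 294, and blue is visible only to row 287. I carry on.

{"name": "apply_moves", "arguments": {
  "targets": [
    [-1, [0.084, 0, 0.001], [0, 0.005, 0]],
    [-1, [0.083, 0, 0.002], [0, 0.006, 0]],
    [-1, [0.084, 0, 0.003], [0, 0.005, 0]],
    [-1, [0.083, 0, 0.003], [0, 0.006, 0]],
    [-1, [0.088, 0, 0.003], [0, 0.006, 0]],
    [-1, [0.087, 0, 0.004], [0, 0.005, 0]],
    [-1, [0.088, 0, 0.004], [0, 0.006, 0]],
    [-1, [0.088, 0, 0.006], [0, 0.005, 0]]
  ]
}}

```text
t: 20.9
ee_pos: [486.8, 240.5, 1.0]
orientation: [3.108, 0.153, -0.34]
ft_force: [-0.2, -0.8, -1.2]
width: 23.8
grasp_force: 30.0
```

{"name": "apply_moves", "arguments": {
  "targets": [
    [-1, [0.087, 0, 0.006], [0, 0.006, 0]],
    [-1, [0.088, 0, 0.007], [0, 0.005, 0]],
    [-1, [0.085, 0, -0.005], [0, 0.003, 0]],
    [-1, [0.085, 0, -0.004], [0, 0.003, 0]],
    [-1, [0.085, 0, -0.004], [0, 0.002, 0]],
    [-1, [0.085, 0, -0.003], [0, 0.003, 0]],
    [-1, [0.085, 0, -0.004], [0, 0.003, 0]],
    [-1, [0.085, 0, -0.002], [0, 0.003, 0]]
  ]
}}

```text
t: 21.9
ee_pos: [520.2, 243.9, -5.2]
orientation: [3.117, 0.153, -0.272]
ft_force: [-0.2, -0.2, -1.6]
width: 23.8
grasp_force: 30.0
```

```bash
python3 chk.py
python3 - <<'E'
from p2 import *
T=plan([(tip(tp(86,7.4),ty,9),-1,4)],tip(tp(70,7.4),ty,10),False)
E
```

```text
t 21.9 tcp [520.2 243.9  -5.2] yaw 5.63 pitch 9.98 F [-0.2 -0.2 -1.6] w 23.8 g 30.0
tip [661.9 257.8   7.3]
pred corners [419.1 313.9] [391.2 306.3]
blade [[402, 275], [403, 278], [428, 284], [428, 280], [419, 275]]
panel 0.91 [319. 327. 378. 375.] c [831.4 171.2] size [104.6 123.8] 41.9
panel 0.59 [380. 279. 436. 321.] c [625.2 256.7] size [100.9 123.2] 6.4
t 22.0 tcp [520.4 243.9  -5.2] yaw 5.62 pitch 9.96 F [ 1.3 -0.3 -0.5] w 23.9 g 30.0
[[-1,[0.082,0.0,-0.002],[-0.0,0.003,0.0]],[-1,[0.082,-0.0,-0.001],[-0.0,0.003,-0.0]],[-1,[0.082,0.0,-0.001],[-0.0,0.002,-0.0]],[-1,[0.083,0.0,-0.001],[-0.0,0.003,0.0]]]
end [536.2 245.2  -7.6]
```

{"name": "apply_moves", "arguments": {
  "targets": [
    [-1, [0.082, 0, -0.002], [0, 0.003, 0]],
    [-1, [0.082, 0, -0.001], [0, 0.003, 0]],
    [-1, [0.082, 0, -0.001], [0, 0.002, 0]],
    [-1, [0.083, 0, -0.001], [0, 0.003, 0]],
    [-1, [0, 0, 0], [0, 0, 0]]
  ]
}}

```text
t: 22.62
ee_pos: [536.5, 245.5, -7.7]
orientation: [3.12, 0.153, -0.245]
ft_force: [-1.1, -0.2, -1.3]
width: 23.8
grasp_force: 30.0
```

```bash
python3 chk.py
python3 - <<'E'
from p2 import *
T=plan([(tip(tp(84,20),ty,9),-1,5),(tip(tp(79,60),ty,-2),-1,10)],tip(tp(86,7.4),ty,9))
E
```

```text
t 22.62 tcp [536.5 245.5  -7.7] yaw 5.62 pitch 8.98 F [-1.1 -0.2 -1.3] w 23.8 g 30.0
tip [677.9 259.4   7.3]
pred corners [417.6 318.9] [389.5 311.2]
blade [[416, 260], [412, 276], [418, 278], [422, 261], [421, 267], [417, 268]]
panel 0.94 [316. 330. 379. 372.] c [830.6 171.3] size [101.7 121. ] 41.5
panel 0.89 [382. 280. 437. 319.] c [623.9 257.8] size [101.9 120.2] 4.8
t 22.73 tcp [536.2 245.4  -7.7] yaw 5.62 pitch 9.00 F [-0.5 -0.6 -0.9] w 23.7 g 30.0
[[-1,[-0.008,0.0,-0.025],[0.0,-0.0,0.0]],[-1,[-0.02,0.0,-0.06],[0.0,-0.0,0.0]],[-1,[-0.023,0.0,-0.072],[0.0,-0.0,0.0]],[-1,[-0.02,0.0,-0.06],[0.0,-0.0,0.0]],[-1,[-0.008,0.0,-0.026],[0.0,-0.0,0.0]],[-1,[-0.001,0.0,-0.007],[-0.0,0.003,0.0]],[-1,[-0.002,0.0,-0.02],[-0.0,0.01,0.0]],[-1,[-0.003,-0.0,-0.029],[-0.0,0.013,-0.0]]]
[[-1,[-0.003,0.0,-0.036],[-0.0,0.017,-0.0]],[-1,[-0.002,0.0,-0.039],[0.0,0.018,-0.0]],[-1,[-0.001,0.0,-0.039],[-0.0,0.018,-0.0]],[-1,[-0.0,0.0,-0.036],[-0.0,0.017,0.0]],[-1,[0.001,-0.0,-0.029],[0.0,0.014,0.0]],[-1,[0.001,-0.0,-0.02],[-0.0,0.009,0.0]],[-1,[0.0,-0.0,-0.008],[-0.0,0.003,-0.0]]]
end [534.6 245.1  18.2]
```

{"name": "apply_moves", "arguments": {
  "targets": [
    [-1, [-0.008, 0, -0.025], [0, 0, 0]],
    [-1, [-0.02, 0, -0.06], [0, 0, 0]],
    [-1, [-0.023, 0, -0.072], [0, 0, 0]],
    [-1, [-0.02, 0, -0.06], [0, 0, 0]],
    [-1, [-0.008, 0, -0.026], [0, 0, 0]],
    [-1, [-0.001, 0, -0.007], [0, 0.003, 0]],
    [-1, [-0.002, 0, -0.02], [0, 0.01, 0]],
    [-1, [-0.003, 0, -0.029], [0, 0.013, 0]]
  ]
}}

```text
t: 23.72
ee_pos: [534.2, 245.2, 7.7]
orientation: [3.126, 0.154, -0.181]
ft_force: [-0.2, -1.0, -1.7]
width: 24.1
grasp_force: 30.0
```

{"name": "apply_moves", "arguments": {
  "targets": [
    [-1, [-0.003, 0, -0.036], [0, 0.017, 0]],
    [-1, [-0.002, 0, -0.039], [0, 0.018, 0]],
    [-1, [-0.001, 0, -0.039], [0, 0.018, 0]],
    [-1, [0, 0, -0.036], [0, 0.017, 0]],
    [-1, [0.001, 0, -0.029], [0, 0.014, 0]],
    [-1, [0.001, 0, -0.02], [0, 0.009, 0]],
    [-1, [0, 0, -0.008], [0, 0.003, 0]]
  ]
}}

```text
t: 24.6
ee_pos: [534.5, 245.3, 18.2]
orientation: [-3.136, -0.154, -0.055]
ft_force: [0.1, 0.1, -1.6]
width: 23.9
grasp_force: 30.0
```

```bash
python3 chk.py
python3 - <<'E'
from h import *
for i in range(1): 
  img,K,V=cam("top")
for mk in ctrl.masks_of("panel","top")[:3]:
    C=max(cv2.findContours(mk["region"].astype(np.uint8),0,1)[0],key=cv2.contourArea)
    p=np.array([onz(u,70,K,V)[:2] for u in C[:,0].astype(float)],np.float32); r=cv2.minAreaRect(p)
    print("top panel z70",round(mk["score"],2),np.round(mk["bbox"]),"c",np.array(r[0]),"size",np.array(r[1]),round(r[2],1))
img,K,V=cam("scene")
for mk in ctrl.masks_of("panel","scene")[:3]:
    C=max(cv2.findContours(mk["region"].astype(np.uint8),0,1)[0],key=cv2.contourArea)
    p=np.array([onz(u,70,K,V)[:2] for u in C[:,0].astype(float)],np.float32); r=cv2.minAreaRect(p)
    print("scene panel z70",round(mk["score"],2),np.round(mk["bbox"]),"c",np.array(r[0]),"size",np.array(r[1]),round(r[2],1))
cv2.imwrite("pics/l1.png",cv2.resize(img[190:350,330:490],(600,600),interpolation=cv2.INTER_CUBIC))
E
```

```text
t 24.6 tcp [534.5 245.3  18.2] yaw 5.64 pitch -2.00 F [ 0.1  0.1 -1.6] w 23.9 g 30.0
tip [670.5 258.8  60. ]
pred corners [420.9 303.8] [392.2 296. ]
blade [[421, 242], [414, 264], [417, 267], [409, 268], [424, 272], [421, 265], [425, 250], [422, 257], [418, 256]]
panel 0.91 [384. 264. 440. 310.] c [587.1 250.6] size [114.8 126.2] 5.6
panel 0.62 [210. 179. 301. 242.] c [ 508.3 -255.8] size [198.8 220.4] 4.0
top panel z70 0.71 [197. 214. 249. 256.] c [628.09216309 255.61515808] size [101.06257629 124.90103912] 5.9
top panel z70 0.71 [228. 138. 284. 194.] c [808.52661133 158.80020142] size [100.64135742 117.92460632] 43.0
scene panel z70 0.91 [318. 328. 379. 372.] c [862.43115234 183.95306396] size [ 99.63539886 114.97115326] 40.6
scene panel z70 0.57 [386. 266. 439. 311.] c [630.29956055 260.62237549] size [106.78735352 119.09496307] 4.7
```

The panel is up on the blade. Both views put it at about (629,257) with the expected size at z≈70, overhanging the edge by ~8 mm. Next is the carry to the drawer.

```bash
cat > p3.py <<'E'
from p2 import *
dy=5.0; F0=np.array([477.5,-246.,0]); du=np.array([np.cos(np.radians(dy)),np.sin(np.radians(dy)),0])
def dp(a,z): p=F0+du*a; p[2]=z; return p
E
python3 - <<'E'
from p3 import *
T=tip(tp(79,60),ty,-2)
plan([(tip(tp(70,130),ty,-2),-1,8),(tip(dp(130,130),dy,-1),-1,29),(tip(dp(130,130),dy,-1),-1,1)],T)
E
```

```text
t 24.9 tcp [534.8 245.3  18.1] yaw 5.63 pitch -1.97 F [-0.1  0.1 -0.3] w 23.6 g 30.0
[[-1,[-0.006,0.0,-0.06],[-0.0,0.0,-0.0]],[-1,[-0.014,0.0,-0.16],[-0.0,0.0,-0.0]],[-1,[-0.021,0.0,-0.225],[-0.0,0.0,-0.0]],[-1,[-0.025,0.0,-0.258],[-0.0,0.0,-0.0]],[-1,[-0.024,0.0,-0.258],[-0.0,0.0,-0.0]],[-1,[-0.021,0.0,-0.225],[-0.0,0.0,-0.0]],[-1,[-0.014,0.0,-0.159],[-0.0,0.0,-0.0]],[-1,[-0.006,0.0,-0.06],[-0.0,0.0,-0.0]]]
[[-1,[-0.007,0.034,-0.0],[-0.0,-0.0,0.0]],[-1,[-0.021,0.098,-0.002],[-0.0,-0.0,0.0]],[-1,[-0.034,0.157,-0.002],[-0.0,-0.0,0.0]],[-1,[-0.045,0.212,-0.002],[-0.0,-0.001,0.0]],[-1,[-0.056,0.262,-0.003],[-0.0,0.0,0.001]],[-1,[-0.065,0.307,-0.004],[-0.0,-0.0,-0.0]],[-1,[-0.073,0.347,-0.004],[-0.0,-0.001,-0.0]],[-1,[-0.081,0.383,-0.005],[-0.0,-0.0,0.0]]]
[[-1,[-0.088,0.415,-0.005],[-0.0,-0.001,0.001]],[-1,[-0.092,0.44,-0.005],[-0.0,-0.0,-0.0]],[-1,[-0.097,0.462,-0.005],[-0.0,-0.001,0.0]],[-1,[-0.101,0.478,-0.005],[-0.0,-0.0,0.0]],[-1,[-0.103,0.491,-0.006],[-0.0,-0.001,0.001]],[-1,[-0.103,0.497,-0.005],[-0.0,-0.0,0.0]],[-1,[-0.105,0.5,-0.006],[-0.0,-0.001,0.001]],[-1,[-0.102,0.498,-0.005],[-0.0,-0.0,-0.0]]]
[[-1,[-0.102,0.491,-0.005],[-0.0,-0.001,0.0]],[-1,[-0.099,0.479,-0.005],[-0.0,-0.001,0.001]],[-1,[-0.095,0.462,-0.004],[-0.0,-0.0,-0.0]],[-1,[-0.09,0.441,-0.005],[-0.0,-0.001,0.0]],[-1,[-0.085,0.414,-0.003],[-0.0,-0.0,0.0]],[-1,[-0.079,0.384,-0.004],[-0.0,-0.0,0.001]],[-1,[-0.071,0.348,-0.003],[-0.0,-0.001,-0.0]],[-1,[-0.062,0.308,-0.003],[-0.0,-0.0,0.0]]]
[[-1,[-0.054,0.262,-0.003],[-0.0,-0.001,0.0]],[-1,[-0.043,0.212,-0.001],[-0.0,0.0,0.0]],[-1,[-0.032,0.158,-0.002],[-0.0,0.0,0.001]],[-1,[-0.02,0.098,-0.001],[-0.0,-0.0,-0.0]],[-1,[-0.007,0.034,-0.0],[-0.0,-0.0,-0.0]],[-1,[0.0,-0.0,-0.0],[-0.0,-0.0,-0.0]]]
end [ 470.2 -246.6   90.6]
```

{"name": "apply_moves", "arguments": {
  "targets": [
    [-1, [-0.006, 0, -0.06], [0, 0, 0]],
    [-1, [-0.014, 0, -0.16], [0, 0, 0]],
    [-1, [-0.021, 0, -0.225], [0, 0, 0]],
    [-1, [-0.025, 0, -0.258], [0, 0, 0]],
    [-1, [-0.024, 0, -0.258], [0, 0, 0]],
    [-1, [-0.021, 0, -0.225], [0, 0, 0]],
    [-1, [-0.014, 0, -0.159], [0, 0, 0]],
    [-1, [-0.006, 0, -0.06], [0, 0, 0]]
  ]
}}

```text
t: 25.9
ee_pos: [525.9, 244.6, 88.8]
orientation: [-3.136, -0.154, -0.055]
ft_force: [-0.7, -0.1, -2.0]
width: 24.1
grasp_force: 30.0
```

{"name": "apply_moves", "arguments": {
  "targets": [
    [-1, [-0.007, 0.034, 0], [0, 0, 0]],
    [-1, [-0.021, 0.098, -0.002], [0, 0, 0]],
    [-1, [-0.034, 0.157, -0.002], [0, 0, 0]],
    [-1, [-0.045, 0.212, -0.002], [0, -0.001, 0]],
    [-1, [-0.056, 0.262, -0.003], [0, 0, 0.001]],
    [-1, [-0.065, 0.307, -0.004], [0, 0, 0]],
    [-1, [-0.073, 0.347, -0.004], [0, -0.001, 0]],
    [-1, [-0.081, 0.383, -0.005], [0, 0, 0]]
  ]
}}

```text
t: 26.9
ee_pos: [515.3, 151.7, 88.7]
orientation: [-3.137, -0.152, -0.049]
ft_force: [0.2, -0.5, -1.6]
width: 23.7
grasp_force: 30.0
```

{"name": "apply_moves", "arguments": {
  "targets": [
    [-1, [-0.088, 0.415, -0.005], [0, -0.001, 0.001]],
    [-1, [-0.092, 0.44, -0.005], [0, 0, 0]],
    [-1, [-0.097, 0.462, -0.005], [0, -0.001, 0]],
    [-1, [-0.101, 0.478, -0.005], [0, 0, 0]],
    [-1, [-0.103, 0.491, -0.006], [0, -0.001, 0.001]],
    [-1, [-0.103, 0.497, -0.005], [0, 0, 0]],
    [-1, [-0.105, 0.5, -0.006], [0, -0.001, 0.001]],
    [-1, [-0.102, 0.498, -0.005], [0, 0, 0]]
  ]
}}

```text
t: 27.9
ee_pos: [493.3, -40.5, 89.9]
orientation: [-3.138, -0.144, -0.04]
ft_force: [0.1, -0.5, -1.4]
width: 24.2
grasp_force: 30.0
```

{"name": "apply_moves", "arguments": {
  "targets": [
    [-1, [-0.102, 0.491, -0.005], [0, -0.001, 0]],
    [-1, [-0.099, 0.479, -0.005], [0, -0.001, 0.001]],
    [-1, [-0.095, 0.462, -0.004], [0, 0, 0]],
    [-1, [-0.09, 0.441, -0.005], [0, -0.001, 0]],
    [-1, [-0.085, 0.414, -0.003], [0, 0, 0]],
    [-1, [-0.079, 0.384, -0.004], [0, 0, 0.001]],
    [-1, [-0.071, 0.348, -0.003], [0, -0.001, 0]],
    [-1, [-0.062, 0.308, -0.003], [0, 0, 0]]
  ]
}}

```text
t: 28.9
ee_pos: [474.5, -208.9, 90.7]
orientation: [-3.138, -0.139, -0.03]
ft_force: [0.5, 0.5, -2.3]
width: 23.9
grasp_force: 30.0
```

{"name": "apply_moves", "arguments": {
  "targets": [
    [-1, [-0.054, 0.262, -0.003], [0, -0.001, 0]],
    [-1, [-0.043, 0.212, -0.001], [0, 0, 0]],
    [-1, [-0.032, 0.158, -0.002], [0, 0, 0.001]],
    [-1, [-0.02, 0.098, -0.001], [0, 0, 0]],
    [-1, [-0.007, 0.034, 0], [0, 0, 0]],
    [-1, [0, 0, 0], [0, 0, 0]]
  ]
}}

```text
t: 29.65
ee_pos: [470.4, -246.2, 90.9]
orientation: [-3.138, -0.137, -0.027]
ft_force: [-0.0, 0.3, -1.4]
width: 23.7
grasp_force: 30.0
```

```bash
cat > pan.py <<'E'
from b2 import *
def pan(z,labels=("panel",)):
    for n in("top","scene"):
        img,K,V=cam(n)
        for lb in labels:
          for mk in ctrl.masks_of(lb,n)[:3]:
            C=max(cv2.findContours(mk["region"].astype(np.uint8),0,1)[0],key=cv2.contourArea)
            p=np.array([onz(u,z,K,V)[:2] for u in C[:,0].astype(float)],np.float32); r=cv2.minAreaRect(p)
            print(lb,n,"z",z,round(mk["score"],2),np.round(mk["bbox"]),"c",np.array(r[0]),"size",np.array(r[1]),round(r[2],1))
E
python3 - <<'E'
from pan import *
from p3 import *
pan(139)
for l in("drawer_front","drawer_in"):
  for n in("top","scene"): 
    _,K,V=cam(n)
    print(l,n,[(onz(r["xy"],36 if l=="drawer_front" else 15,K,V),round(r["score"],2)) for r in ctrl.pinpoint(l,n)[:1]])
T=tip(dp(130,130),dy,-1)
T=plan([(tip(dp(136,75),dy,8),-1,8),(tip(dp(145,38),dy,13),-1,8)],T)
E
```

```text
t 29.65 tcp [ 470.4 -246.2   90.9] yaw 5.01 pitch -0.98 F [-0.   0.3 -1.4] w 23.7 g 30.0
panel top z 139 0.92 [390. 232. 443. 275.] c [ 566.6 -234.2] size [ 98.3 118.6] 5.6
panel top z 139 0.9 [226. 136. 283. 195.] c [792.5 152.1] size [ 96.  111.6] 41.2
panel scene z 139 0.69 [375. 250. 452. 329.] c [686.8 271.8] size [204.9 149. ] 6.3
panel scene z 139 0.67 [218. 179. 275. 212.] c [ 566.1 -232.2] size [104.  122.6] 4.7
panel scene z 139 0.61 [319. 329. 382. 373.] c [903.4 198.7] size [ 95.  111.3] 41.3
drawer_front top [(array([ 462.5, -249. ,   36. ]), 0.89)]
drawer_front scene [(array([ 463. , -239.4,   36. ]), 0.76)]
drawer_in top []
drawer_in scene [(array([ 566.9, -251.1,   15. ]), 0.79)]
[[-1,[0.001,0.0,0.028],[0.0,-0.004,-0.0]],[-1,[0.002,0.0,0.075],[-0.0,-0.012,-0.0]],[-1,[0.006,0.0,0.106],[-0.0,-0.016,-0.0]],[-1,[0.01,0.0,0.121],[-0.0,-0.018,-0.0]],[-1,[0.013,0.0,0.121],[-0.0,-0.018,-0.0]],[-1,[0.014,0.0,0.105],[-0.0,-0.016,-0.0]],[-1,[0.012,0.0,0.074],[-0.0,-0.012,-0.0]],[-1,[0.005,0.0,0.028],[-0.0,-0.004,-0.0]]]
[[-1,[0.01,0.0,0.02],[0.0,-0.002,-0.0]],[-1,[0.026,0.0,0.052],[0.0,-0.007,-0.0]],[-1,[0.037,0.0,0.074],[-0.0,-0.009,-0.0]],[-1,[0.044,0.0,0.084],[-0.0,-0.01,-0.0]],[-1,[0.046,0.0,0.083],[-0.0,-0.01,-0.0]],[-1,[0.041,0.0,0.072],[-0.0,-0.009,-0.0]],[-1,[0.029,0.0,0.051],[-0.0,-0.006,-0.0]],[-1,[0.011,-0.0,0.019],[-0.0,-0.003,-0.0]]]
end [ 479.7 -245.8   33. ]
```

The panel rode over securely: both views put it at (566,−233), z≈139. Next I lower it into the drawer, staying under the slip angle.

{"name": "apply_moves", "arguments": {
  "targets": [
    [-1, [0.001, 0, 0.028], [0, -0.004, 0]],
    [-1, [0.002, 0, 0.075], [0, -0.012, 0]],
    [-1, [0.006, 0, 0.106], [0, -0.016, 0]],
    [-1, [0.01, 0, 0.121], [0, -0.018, 0]],
    [-1, [0.013, 0, 0.121], [0, -0.018, 0]],
    [-1, [0.014, 0, 0.105], [0, -0.016, 0]],
    [-1, [0.012, 0, 0.074], [0, -0.012, 0]],
    [-1, [0.005, 0, 0.028], [0, -0.004, 0]]
  ]
}}

```text
t: 31.25
ee_pos: [472.0, -246.2, 57.5]
orientation: [3.124, 0.137, -0.22]
ft_force: [0.0, 0.3, -0.4]
width: 23.7
grasp_force: 30.0
```

{"name": "apply_moves", "arguments": {
  "targets": [
    [-1, [0.01, 0, 0.02], [0, -0.002, 0]],
    [-1, [0.026, 0, 0.052], [0, -0.007, 0]],
    [-1, [0.037, 0, 0.074], [0, -0.009, 0]],
    [-1, [0.044, 0, 0.084], [0, -0.01, 0]],
    [-1, [0.046, 0, 0.083], [0, -0.01, 0]],
    [-1, [0.041, 0, 0.072], [0, -0.009, 0]],
    [-1, [0.029, 0, 0.051], [0, -0.006, 0]],
    [-1, [0.011, 0, 0.019], [0, -0.003, 0]]
  ]
}}

```text
t: 32.25
ee_pos: [479.9, -245.5, 33.0]
orientation: [3.108, 0.136, -0.357]
ft_force: [-0.1, -0.2, -0.8]
width: 23.7
grasp_force: 30.0
```

Run:
```python
from pan import *
from p3 import *
pan(55)
T=tip(dp(145,38),dy,13)
T=plan([(tip(dp(157,25),dy,16.5),-1,6),(tip(dp(159,18.5),dy,22),-1,7),(tip(dp(159,18),dy,27),-1,6)],T)
```

```text
t 32.25 tcp [ 479.9 -245.5   33. ] yaw 5.01 pitch 13.10 F [-0.1 -0.2 -0.8] w 23.7 g 30.0
panel top z 55 0.84 [227. 137. 285. 191.] c [813.  161.3] size [ 97.9 116.6] 41.2
panel scene z 55 0.96 [316. 325. 378. 371.] c [852.8 180. ] size [ 99.8 116.6] 41.6
panel scene z 55 0.91 [225. 199. 276. 236.] c [ 569.  -233.9] size [ 98.  128.5] 5.4
panel scene z 55 0.45 [211. 180. 297. 242.] c [ 536.2 -175.9] size [186.   98.7] 8.6
[[-1,[0.019,0.0,0.002],[0.0,-0.003,0.0]],[-1,[0.046,0.0,0.005],[-0.0,-0.007,0.0]],[-1,[0.061,0.0,0.007],[0.0,-0.009,-0.0]],[-1,[0.061,0.0,0.005],[-0.0,-0.01,-0.0]],[-1,[0.047,0.0,0.003],[-0.0,-0.007,-0.0]],[-1,[0.019,0.0,0.001],[-0.0,-0.003,-0.0]],[-1,[0.001,0.0,-0.009],[-0.0,-0.003,0.0]],[-1,[0.002,0.0,-0.022],[-0.0,-0.009,0.0]]]
[[-1,[0.003,0.0,-0.03],[-0.0,-0.012,-0.0]],[-1,[0.002,0.0,-0.033],[-0.0,-0.013,-0.0]],[-1,[0.002,0.0,-0.03],[-0.0,-0.012,-0.0]],[-1,[0.001,0.0,-0.022],[-0.0,-0.009,-0.0]],[-1,[-0.0,0.0,-0.009],[-0.0,-0.003,-0.0]],[-1,[-0.004,0.0,-0.017],[0.0,-0.004,-0.0]],[-1,[-0.009,0.0,-0.044],[0.0,-0.01,-0.0]],[-1,[-0.014,0.0,-0.056],[0.0,-0.014,-0.0]]]
[[-1,[-0.014,0.0,-0.055],[0.0,-0.013,-0.0]],[-1,[-0.012,0.0,-0.043],[-0.0,-0.01,-0.0]],[-1,[-0.006,0.0,-0.017],[-0.0,-0.005,-0.0]]]
end [ 496.7 -244.3   47.7]
```

{"name": "apply_moves", "arguments": {
  "targets": [
    [-1, [0.019, 0, 0.002], [0, -0.003, 0]],
    [-1, [0.046, 0, 0.005], [0, -0.007, 0]],
    [-1, [0.061, 0, 0.007], [0, -0.009, 0]],
    [-1, [0.061, 0, 0.005], [0, -0.01, 0]],
    [-1, [0.047, 0, 0.003], [0, -0.007, 0]],
    [-1, [0.019, 0, 0.001], [0, -0.003, 0]],
    [-1, [0.001, 0, -0.009], [0, -0.003, 0]],
    [-1, [0.002, 0, -0.022], [0, -0.009, 0]]
  ]
}}

```text
t: 33.45
ee_pos: [492.1, -244.5, 30.6]
orientation: [3.088, 0.134, -0.481]
ft_force: [0.1, 0.8, -1.4]
width: 24.0
grasp_force: 30.0
```

{"name": "apply_moves", "arguments": {
  "targets": [
    [-1, [0.003, 0, -0.03], [0, -0.012, 0]],
    [-1, [0.002, 0, -0.033], [0, -0.013, 0]],
    [-1, [0.002, 0, -0.03], [0, -0.012, 0]],
    [-1, [0.001, 0, -0.022], [0, -0.009, 0]],
    [-1, [0, 0, -0.009], [0, -0.003, 0]],
    [-1, [-0.004, 0, -0.017], [0, -0.004, 0]],
    [-1, [-0.009, 0, -0.044], [0, -0.01, 0]],
    [-1, [-0.014, 0, -0.056], [0, -0.014, 0]]
  ]
}}

```text
t: 34.45
ee_pos: [495.8, -244.3, 42.4]
orientation: [3.048, 0.133, -0.666]
ft_force: [0.3, -0.3, -2.1]
width: 23.9
grasp_force: 30.0
```

{"name": "apply_moves", "arguments": {
  "targets": [
    [-1, [-0.014, 0, -0.055], [0, -0.013, 0]],
    [-1, [-0.012, 0, -0.043], [0, -0.01, 0]],
    [-1, [-0.006, 0, -0.017], [0, -0.005, 0]]
  ]
}}

```text
t: 34.83
ee_pos: [497.1, -244.1, 48.0]
orientation: [3.031, 0.132, -0.731]
ft_force: [0.9, 0.2, -1.2]
width: 24.0
grasp_force: 30.0
```

```bash
python3 - <<'E'
from pan import *
from p3 import *
pan(30); stat()
T=tip(dp(159,18),dy,27)
T=plan([(tip(dp(90,18),dy,27),-1,14),(tip(dp(50,22),dy,25),-1,8)],T)
E
python3 - <<'E'
import sys; sys.path.insert(0,".")
from h import *
img,_,_=cam("scene"); cv2.imwrite("pics/d1.png",cv2.resize(img[150:270,190:340],(750,600),interpolation=cv2.INTER_CUBIC))
E
```

```text
t 34.83 tcp [ 497.1 -244.1   48. ] yaw 5.00 pitch 27.12 F [ 0.9  0.2 -1.2] w 24.0 g 30.0
panel top z 30 0.65 [483. 223. 515. 299.] c [ 544.7 -462.7] size [201.8  47. ] 8.2
panel scene z 30 0.83 [226. 205. 270. 237.] c [ 564.1 -246.6] size [ 72.3 132.6] 4.6
panel scene z 30 0.59 [317. 328. 382. 374.] c [837.7 174.9] size [102.  119.9] 41.0
panel scene z 30 0.3 [373. 251. 452. 329.] c [601.4 254.6] size [228.4 162.6] 5.7
t 35.02 tcp [ 496.8 -244.1   48. ] yaw 4.99 pitch 27.10 F [-0.7 -0.2 -1.7] w 24.0 g 30.0
[[-1,[-0.018,-0.0,0.009],[-0.0,0.0,-0.0]],[-1,[-0.05,-0.0,0.026],[-0.0,0.0,-0.0]],[-1,[-0.077,-0.0,0.039],[-0.0,0.0,-0.0]],[-1,[-0.099,-0.0,0.05],[-0.0,0.0,-0.0]],[-1,[-0.114,-0.0,0.059],[-0.0,0.0,-0.0]],[-1,[-0.126,-0.0,0.064],[-0.0,0.0,-0.0]],[-1,[-0.131,-0.0,0.066],[-0.0,0.0,-0.0]],[-1,[-0.131,-0.0,0.067],[-0.0,0.0,-0.0]]]
[[-1,[-0.125,0.0,0.064],[-0.0,0.0,-0.0]],[-1,[-0.115,0.0,0.058],[-0.0,0.0,-0.0]],[-1,[-0.098,0.0,0.051],[-0.0,0.0,-0.0]],[-1,[-0.077,0.0,0.039],[-0.0,0.0,-0.0]],[-1,[-0.051,0.0,0.025],[-0.0,0.0,-0.0]],[-1,[-0.018,0.0,0.01],[-0.0,0.0,-0.0]],[-1,[-0.031,0.0,0.017],[-0.0,0.001,-0.0]],[-1,[-0.082,0.0,0.043],[-0.0,0.002,-0.0]]]
[[-1,[-0.116,0.0,0.062],[-0.0,0.004,-0.0]],[-1,[-0.133,0.0,0.07],[-0.0,0.004,-0.0]],[-1,[-0.133,0.0,0.068],[-0.0,0.004,-0.0]],[-1,[-0.117,0.0,0.06],[-0.0,0.004,0.0]],[-1,[-0.083,0.0,0.041],[-0.0,0.002,0.0]],[-1,[-0.032,0.0,0.016],[-0.0,0.001,0.0]]]
end [ 387.1 -253.9   46.8]
```

Run:
```python
from p3 import *
T=tip(dp(159,18),dy,27)
T=plan([(tip(dp(156,18.5),dy,33),-1,5),(tip(dp(100,18.5),dy,33),-1,11)],T)
```

```text
t 35.08 tcp [ 496.8 -244.1   48. ] yaw 4.99 pitch 27.10 F [-0.1 -0.9 -1.2] w 24.0 g 30.0
[[-1,[-0.013,-0.0,-0.029],[-0.0,-0.007,-0.0]],[-1,[-0.03,-0.0,-0.067],[-0.0,-0.016,0.0]],[-1,[-0.039,0.0,-0.08],[-0.0,-0.02,-0.0]],[-1,[-0.034,0.0,-0.066],[-0.0,-0.017,-0.0]],[-1,[-0.015,0.0,-0.027],[-0.0,-0.007,-0.0]],[-1,[-0.022,0.0,0.014],[-0.0,0.0,0.0]],[-1,[-0.06,0.0,0.039],[0.0,0.0,0.0]],[-1,[-0.089,-0.0,0.058],[-0.0,0.0,0.0]]]
[[-1,[-0.111,0.0,0.072],[0.0,0.0,0.0]],[-1,[-0.124,0.0,0.081],[-0.0,0.0,0.0]],[-1,[-0.127,-0.0,0.083],[-0.0,0.0,0.0]],[-1,[-0.124,0.0,0.08],[0.0,0.0,0.0]],[-1,[-0.111,0.0,0.072],[-0.0,0.0,-0.0]],[-1,[-0.089,0.0,0.058],[-0.0,0.0,-0.0]],[-1,[-0.06,0.0,0.039],[-0.0,0.0,-0.0]],[-1,[-0.022,0.0,0.014],[-0.0,0.0,-0.0]]]
end [ 441.8 -249.1   62.6]
```

View pics/d1.png

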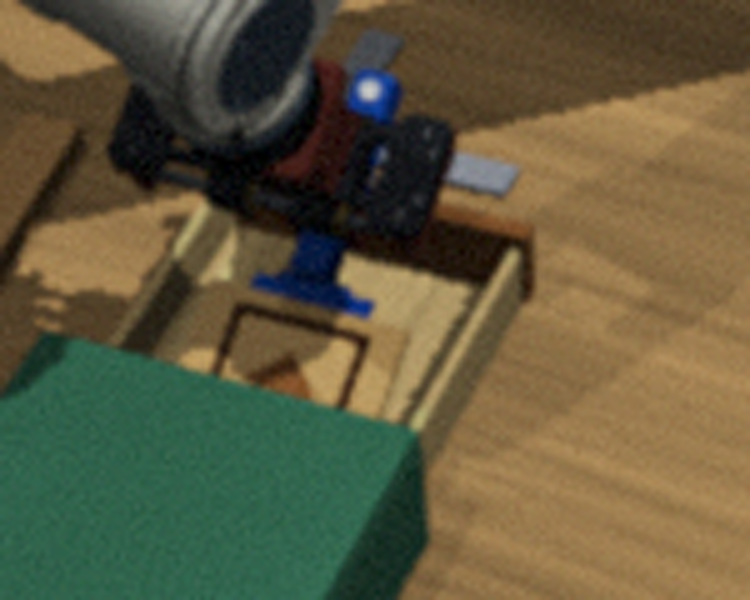

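The picture shows the panel inlay-up in the drawer, half under the roof (inlay square about (220–365, 305–405)). The blade root is at (310,290), and everything sits clear of the side walls. Now I tip further and draw the blade out from under it.

{"name": "apply_moves", "arguments": {
  "targets": [
    [-1, [-0.013, 0, -0.029], [0, -0.007, 0]],
    [-1, [-0.03, 0, -0.067], [0, -0.016, 0]],
    [-1, [-0.039, 0, -0.08], [0, -0.02, 0]],
    [-1, [-0.034, 0, -0.066], [0, -0.017, 0]],
    [-1, [-0.015, 0, -0.027], [0, -0.007, 0]],
    [-1, [-0.022, 0, 0.014], [0, 0, 0]],
    [-1, [-0.06, 0, 0.039], [0, 0, 0]],
    [-1, [-0.089, 0, 0.058], [0, 0, 0]]
  ]
}}

```text
t: 36.08
ee_pos: [487.1, -244.9, 63.0]
orientation: [2.984, 0.13, -0.888]
ft_force: [0.1, -0.4, -0.7]
width: 23.6
grasp_force: 30.0
```

{"name": "apply_moves", "arguments": {
  "targets": [
    [-1, [-0.111, 0, 0.072], [0, 0, 0]],
    [-1, [-0.124, 0, 0.081], [0, 0, 0]],
    [-1, [-0.127, 0, 0.083], [0, 0, 0]],
    [-1, [-0.124, 0, 0.08], [0, 0, 0]],
    [-1, [-0.111, 0, 0.072], [0, 0, 0]],
    [-1, [-0.089, 0, 0.058], [0, 0, 0]],
    [-1, [-0.06, 0, 0.039], [0, 0, 0]],
    [-1, [-0.022, 0, 0.014], [0, 0, 0]]
  ]
}}

```text
t: 37.08
ee_pos: [441.8, -248.9, 63.1]
orientation: [2.984, 0.13, -0.887]
ft_force: [0.3, -0.1, -1.3]
width: 24.1
grasp_force: 30.0
```

```bash
cat > dr.py <<'E'
from pan import *
from p3 import *
def pts(zp=21):
    pan(zp); stat()
    # inlay: dark lines / orange lozenge in the drawer, rectified rows
    img,K,V=cam("scene")
    def pr(p): q=K@(V[:3,:3]@np.array(p,float)+V[:3,3]); return q[:2]/q[2]
    for w in(-70,0,70):
        g=[]
        for a in range(0,162,4):
            n=np.array([-du[1],du[0],0]); u=pr(dp(a,zp)+n*w).astype(int); g.append(int(img[u[1],u[0]].mean()))
        print("w",w,g)
E
python3 - <<'E'
from dr import *
pts()
E
```

```text
t 37.08 tcp [ 441.8 -248.9   63.1] yaw 4.98 pitch 33.12 F [ 0.3 -0.1 -1.3] w 24.1 g 30.0
panel top z 21 0.71 [228. 136. 284. 193.] c [820.3 165.2] size [101.5 120.1] 40.9
panel top z 21 0.44 [386. 229. 392. 244.] c [ 622.5 -175.8] size [17.8 45.9] 78.5
panel scene z 21 0.76 [226. 209. 274. 236.] c [ 560.2 -242.1] size [ 59.  124.8] 5.6
panel scene z 21 0.73 [317. 327. 380. 370.] c [832.3 173.2] size [105.4 122.2] 41.3
panel scene z 21 0.69 [154. 180. 299. 326.] c [ 658.4 -248.9] size [486.7 272.5] 5.3
t 37.27 tcp [ 442.2 -248.9   63. ] yaw 4.98 pitch 33.12 F [-0.6  1.1 -0.4] w 23.7 g 30.0
w -70 [71, 89, 91, 87, 91, 90, 89, 89, 91, 86, 86, 92, 82, 90, 89, 87, 83, 83, 87, 90, 85, 89, 109, 155, 162, 159, 161, 152, 128, 79, 71, 74, 76, 77, 78, 74, 74, 78, 76, 76, 70]
w 0 [57, 59, 50, 50, 40, 41, 40, 51, 33, 23, 33, 48, 79, 121, 152, 150, 141, 62, 96, 150, 152, 156, 136, 98, 83, 76, 81, 93, 94, 78, 72, 75, 72, 75, 79, 78, 77, 68, 76, 79, 73]
w 70 [50, 90, 74, 78, 83, 93, 73, 71, 61, 72, 88, 72, 87, 87, 101, 72, 90, 74, 90, 67, 90, 72, 73, 81, 87, 102, 74, 92, 69, 79, 78, 75, 75, 74, 68, 77, 74, 75, 79, 73, 81]
```

The panel's far edge rests on the floor, and its near edge still rides on the blade (apparent near edge at a≈52, about 72 once height is allowed for). I draw the blade out further, a little steeper to clear the front board.

Run:
```python
from p3 import *
T=tip(dp(100,18.5),dy,33)
T=plan([(tip(dp(96,18),dy,38),-1,5),(tip(dp(63,18),dy,38),-1,9),(tip(dp(60,19),dy,38),-1,2)],T)
```

```text
t 37.33 tcp [ 442.2 -248.9   63. ] yaw 4.99 pitch 33.12 F [-0.1  0.4 -1.3] w 23.8 g 30.0
[[-1,[-0.012,0.0,-0.02],[0.0,-0.006,-0.0]],[-1,[-0.029,0.0,-0.047],[-0.0,-0.014,-0.0]],[-1,[-0.036,0.0,-0.056],[-0.0,-0.016,-0.0]],[-1,[-0.031,0.0,-0.045],[-0.0,-0.014,-0.0]],[-1,[-0.014,0.0,-0.019],[-0.0,-0.006,-0.0]],[-1,[-0.018,-0.0,0.014],[-0.0,0.0,-0.0]],[-1,[-0.048,-0.0,0.037],[-0.0,0.0,-0.0]],[-1,[-0.069,-0.0,0.054],[-0.0,0.0,-0.0]]]
[[-1,[-0.082,-0.0,0.064],[-0.0,0.0,-0.0]],[-1,[-0.086,0.0,0.068],[-0.0,0.0,-0.0]],[-1,[-0.082,0.0,0.064],[-0.0,0.0,-0.0]],[-1,[-0.069,0.0,0.054],[-0.0,0.0,-0.0]],[-1,[-0.048,0.0,0.037],[-0.0,0.0,-0.0]],[-1,[-0.018,0.0,0.014],[-0.0,0.0,-0.0]],[-1,[-0.03,-0.0,0.011],[-0.0,0.0,-0.0]],[-1,[-0.029,-0.0,0.011],[-0.0,0.0,-0.0]]]
end [ 406.3 -252.2   74.8]
```

{"name": "apply_moves", "arguments": {
  "targets": [
    [-1, [-0.012, 0, -0.02], [0, -0.006, 0]],
    [-1, [-0.029, 0, -0.047], [0, -0.014, 0]],
    [-1, [-0.036, 0, -0.056], [0, -0.016, 0]],
    [-1, [-0.031, 0, -0.045], [0, -0.014, 0]],
    [-1, [-0.014, 0, -0.019], [0, -0.006, 0]],
    [-1, [-0.018, 0, 0.014], [0, 0, 0]],
    [-1, [-0.048, 0, 0.037], [0, 0, 0]],
    [-1, [-0.069, 0, 0.054], [0, 0, 0]]
  ]
}}

```text
t: 38.33
ee_pos: [433.5, -249.7, 74.3]
orientation: [2.939, 0.128, -1.017]
ft_force: [-0.6, 0.1, -1.0]
width: 24.3
grasp_force: 30.0
```

{"name": "apply_moves", "arguments": {
  "targets": [
    [-1, [-0.082, 0, 0.064], [0, 0, 0]],
    [-1, [-0.086, 0, 0.068], [0, 0, 0]],
    [-1, [-0.082, 0, 0.064], [0, 0, 0]],
    [-1, [-0.069, 0, 0.054], [0, 0, 0]],
    [-1, [-0.048, 0, 0.037], [0, 0, 0]],
    [-1, [-0.018, 0, 0.014], [0, 0, 0]],
    [-1, [-0.03, 0, 0.011], [0, 0, 0]],
    [-1, [-0.029, 0, 0.011], [0, 0, 0]]
  ]
}}

```text
t: 39.33
ee_pos: [406.5, -252.0, 75.3]
orientation: [2.939, 0.128, -1.017]
ft_force: [-0.0, -0.2, -1.1]
width: 23.5
grasp_force: 30.0
```

Run:
```python
from dr import *
pts()
```

```text
t 39.33 tcp [ 406.5 -252.    75.3] yaw 4.99 pitch 38.16 F [-0.  -0.2 -1.1] w 23.5 g 30.0
panel top z 21 0.72 [229. 136. 284. 193.] c [821.  165.6] size [103.6 119.9] 41.3
panel top z 21 0.63 [385. 228. 394. 251.] c [ 614.8 -179.8] size [21.1 63.8] 87.9
panel scene z 21 0.87 [319. 330. 380. 370.] c [833.3 173. ] size [101.9 118.8] 41.8
panel scene z 21 0.67 [228. 213. 273. 236.] c [ 568.5 -231.8] size [ 45.3 123.3] 5.2
panel scene z 21 0.15 [250. 169. 294. 192.] c [ 383.2 -237.7] size [30.  74.4] 4.8
t 39.52 tcp [ 406.6 -252.    75.3] yaw 4.98 pitch 38.16 F [-0.7 -0.1 -0.4] w 23.7 g 30.0
w -70 [74, 87, 90, 89, 93, 89, 89, 89, 88, 85, 83, 92, 87, 90, 106, 151, 160, 160, 162, 158, 162, 160, 158, 159, 156, 162, 162, 157, 128, 82, 68, 72, 72, 80, 72, 71, 71, 75, 77, 71, 74]
w 0 [51, 48, 45, 45, 39, 47, 54, 55, 56, 55, 61, 64, 74, 73, 66, 66, 72, 126, 154, 142, 98, 77, 140, 152, 155, 147, 121, 101, 86, 83, 74, 70, 75, 75, 74, 79, 73, 70, 69, 73, 70]
w 70 [54, 87, 69, 74, 86, 99, 70, 71, 61, 71, 86, 67, 91, 91, 99, 67, 91, 76, 93, 75, 68, 71, 67, 78, 78, 78, 77, 73, 73, 74, 76, 79, 76, 74, 72, 72, 75, 75, 78, 78, 74]
```

The inlay line is now seen at a≈82, so the near edge is at about 67, ahead of the blade edge at 60: the panel is off the blade. I lift out, back off in front of the drawer, level the blade, and check before pushing.

Run:
```python
from p3 import *
T=tip(dp(60,19),dy,38)
T=plan([(tip(dp(52,90),dy,36),-1,8),(tip(dp(-40,100),dy,0),-1,10),(tip(dp(-40,33),dy,0),-1,6)],T)
```

```text
t 39.58 tcp [ 406.6 -252.    75.3] yaw 4.99 pitch 38.16 F [-0.6  0.3 -1.5] w 24.0 g 30.0
[[-1,[-0.042,0.0,-0.04],[-0.0,0.001,-0.0]],[-1,[-0.11,-0.0,-0.105],[0.0,0.002,-0.0]],[-1,[-0.155,0.0,-0.148],[-0.0,0.004,-0.0]],[-1,[-0.177,-0.0,-0.172],[-0.0,0.004,-0.0]],[-1,[-0.175,-0.0,-0.173],[-0.0,0.004,-0.0]],[-1,[-0.153,-0.0,-0.152],[-0.0,0.004,-0.0]],[-1,[-0.107,-0.0,-0.108],[-0.0,0.002,-0.0]],[-1,[-0.04,-0.0,-0.041],[-0.0,0.001,-0.0]]]
[[-1,[-0.018,0.0,0.067],[-0.0,0.011,-0.0]],[-1,[-0.052,-0.0,0.182],[0.0,0.031,0.0]],[-1,[-0.09,0.0,0.263],[-0.0,0.044,0.0]],[-1,[-0.13,0.0,0.312],[-0.0,0.055,0.0]],[-1,[-0.171,0.0,0.326],[-0.0,0.059,0.0]],[-1,[-0.201,0.0,0.309],[-0.0,0.059,0.0]],[-1,[-0.209,0.0,0.265],[-0.0,0.055,0.0]],[-1,[-0.191,0.0,0.203],[-0.0,0.045,0.0]]]
[[-1,[-0.139,0.0,0.128],[-0.0,0.03,0.0]],[-1,[-0.053,0.0,0.044],[-0.0,0.011,0.0]],[-1,[0.0,0.0,0.099],[-0.0,0.0,0.0]],[-1,[0.0,0.0,0.249],[-0.0,0.0,0.0]],[-1,[0.0,0.0,0.322],[-0.0,0.0,0.0]],[-1,[0.0,0.0,0.323],[-0.0,0.0,0.0]],[-1,[0.0,0.0,0.248],[-0.0,0.0,0.0]],[-1,[0.0,0.0,0.099],[-0.0,0.0,0.0]]]
end [ 300.2 -261.5   -4. ]
```

{"name": "apply_moves", "arguments": {
  "targets": [
    [-1, [-0.042, 0, -0.04], [0, 0.001, 0]],
    [-1, [-0.11, 0, -0.105], [0, 0.002, 0]],
    [-1, [-0.155, 0, -0.148], [0, 0.004, 0]],
    [-1, [-0.177, 0, -0.172], [0, 0.004, 0]],
    [-1, [-0.175, 0, -0.173], [0, 0.004, 0]],
    [-1, [-0.153, 0, -0.152], [0, 0.004, 0]],
    [-1, [-0.107, 0, -0.108], [0, 0.002, 0]],
    [-1, [-0.04, 0, -0.041], [0, 0.001, 0]]
  ]
}}

```text
t: 40.58
ee_pos: [397.0, -252.9, 142.2]
orientation: [2.958, 0.129, -0.965]
ft_force: [-0.7, -0.5, 0.2]
width: 24.0
grasp_force: 30.0
```

{"name": "apply_moves", "arguments": {
  "targets": [
    [-1, [-0.018, 0, 0.067], [0, 0.011, 0]],
    [-1, [-0.052, 0, 0.182], [0, 0.031, 0]],
    [-1, [-0.09, 0, 0.263], [0, 0.044, 0]],
    [-1, [-0.13, 0, 0.312], [0, 0.055, 0]],
    [-1, [-0.171, 0, 0.326], [0, 0.059, 0]],
    [-1, [-0.201, 0, 0.309], [0, 0.059, 0]],
    [-1, [-0.209, 0, 0.265], [0, 0.055, 0]],
    [-1, [-0.191, 0, 0.203], [0, 0.045, 0]]
  ]
}}

```text
t: 41.58
ee_pos: [309.2, -260.0, 71.4]
orientation: [3.134, 0.136, -0.103]
ft_force: [0.4, -0.2, -0.4]
width: 24.0
grasp_force: 30.0
```

{"name": "apply_moves", "arguments": {
  "targets": [
    [-1, [-0.139, 0, 0.128], [0, 0.03, 0]],
    [-1, [-0.053, 0, 0.044], [0, 0.011, 0]],
    [-1, [0, 0, 0.099], [0, 0, 0]],
    [-1, [0, 0, 0.249], [0, 0, 0]],
    [-1, [0, 0, 0.322], [0, 0, 0]],
    [-1, [0, 0, 0.323], [0, 0, 0]],
    [-1, [0, 0, 0.248], [0, 0, 0]],
    [-1, [0, 0, 0.099], [0, 0, 0]]
  ]
}}

```text
t: 42.58
ee_pos: [300.2, -260.9, -4.2]
orientation: [-3.138, -0.138, 0.007]
ft_force: [-0.7, -0.7, -1.0]
width: 23.7
grasp_force: 30.0
```

Run:
```python
from dr import *
pts()
img,K,V=cam("top")
def pr(p): q=K@(V[:3,:3]@np.array(p,float)+V[:3,3]); return q[:2]/q[2]
n=np.array([-du[1],du[0],0])
for w in(-75,-50,0,50):
    print("top w",w,[int(img[tuple(pr(dp(a,21)+n*w).astype(int)[::-1])].mean()) for a in range(0,162,4)])
print("across a=120",[(w,int(img[tuple(pr(dp(120,21)+n*w).astype(int)[::-1])].mean())) for w in range(-84,85,4)])
for l,z in(("drawer_front",36),("drawer_in",15)):
    print(l,[(onz(r["xy"],z,K,V),round(r["score"],2)) for r in ctrl.pinpoint(l,"top")[:1]])
from b2 import check
T=tip(dp(-40,33),dy,0)
T=plan([(tip(dp(-22,33),dy,0),-1,3)],T)
T=plan([(tip(dp(120,33),dy,0),-1,12)],T)
```

```text
t 42.58 tcp [ 300.2 -260.9   -4.2] yaw 5.04 pitch 0.24 F [-0.7 -0.7 -1. ] w 23.7 g 30.0
panel top z 21 0.83 [386. 223. 437. 266.] c [ 599.8 -231.6] size [101.6 123. ] 5.1
panel scene z 21 0.89 [317. 327. 378. 372.] c [832.  172.6] size [102.1 122.1] 41.6
panel scene z 21 0.77 [230. 215. 274. 235.] c [ 568.3 -233.1] size [ 43.  122.4] 4.4
t 42.77 tcp [ 300.4 -261.5   -3.1] yaw 5.01 pitch 0.18 F [-0.1  0.5 -0.8] w 23.7 g 30.0
w -70 [103, 151, 161, 158, 157, 159, 154, 154, 160, 155, 156, 153, 160, 160, 158, 160, 158, 158, 156, 155, 159, 157, 157, 156, 156, 159, 158, 153, 127, 82, 68, 76, 72, 69, 72, 74, 74, 71, 72, 76, 68]
w 0 [139, 155, 152, 152, 153, 159, 154, 153, 160, 154, 154, 157, 157, 160, 159, 154, 156, 156, 151, 144, 97, 74, 140, 151, 151, 145, 123, 94, 79, 71, 71, 78, 67, 71, 66, 72, 71, 72, 70, 79, 72]
w 70 [59, 99, 82, 90, 96, 111, 78, 82, 77, 79, 102, 84, 100, 100, 106, 86, 101, 87, 87, 71, 69, 78, 69, 78, 81, 76, 69, 69, 73, 74, 73, 75, 77, 72, 74, 75, 80, 69, 78, 80, 78]
top w -75 [146, 146, 147, 145, 146, 147, 145, 147, 147, 148, 146, 148, 147, 146, 145, 147, 145, 147, 1
[... 1246 characters left out ...]
front [(array([ 465.3, -249.1,   36. ]), 0.84)]
drawer_in [(array([ 573.2, -242.9,   15. ]), 0.79)]
[[-1,[0.093,-0.0,0.0],[-0.0,0.0,0.0]],[-1,[0.174,0.0,0.0],[-0.0,0.0,0.0]],[-1,[0.093,0.0,0.0],[-0.0,0.0,0.0]]]
end [ 318.1 -259.9   -4. ]
[[-1,[0.056,0.0,0.0],[-0.0,0.0,0.0]],[-1,[0.154,0.0,0.0],[-0.0,0.0,0.0]],[-1,[0.234,0.0,0.0],[-0.0,0.0,0.0]],[-1,[0.292,0.0,0.0],[-0.0,0.0,0.0]],[-1,[0.332,0.0,0.0],[-0.0,0.0,0.0]],[-1,[0.352,0.0,0.0],[-0.0,0.0,0.0]],[-1,[0.352,0.0,0.0],[-0.0,0.0,0.0]],[-1,[0.332,0.0,0.0],[-0.0,0.0,0.0]]]
[[-1,[0.292,0.0,0.0],[-0.0,0.0,0.0]],[-1,[0.234,0.0,0.0],[-0.0,0.0,0.0]],[-1,[0.154,0.0,0.0],[-0.0,0.0,0.0]],[-1,[0.056,0.0,0.0],[-0.0,0.0,0.0]]]
end [ 459.6 -247.6   -4. ]
```

The panel lies flat: both views agree on the inlay at z=21, centre (600,−232), full 100×120 outline. Next I push the drawer shut with the blade's edge.

{"name": "apply_moves", "arguments": {
  "targets": [
    [-1, [0.093, 0, 0], [0, 0, 0]],
    [-1, [0.174, 0, 0], [0, 0, 0]],
    [-1, [0.093, 0, 0], [0, 0, 0]],
    [-1, [0.1, 0, 0], [0, 0, 0]],
    [-1, [0.15, 0, 0], [0, 0, 0]],
    [-1, [0.2, 0, 0], [0, 0, 0]],
    [-1, [0.25, 0, 0], [0, 0, 0]],
    [-1, [0.25, 0, 0], [0, 0, 0]]
  ]
}}

```text
t: 43.98
ee_pos: [366.3, -255.4, -3.5]
orientation: [3.138, 0.137, -0.005]
ft_force: [-2.4, -1.2, -0.8]
width: 23.9
grasp_force: 30.0
```

{"name": "apply_moves", "arguments": {
  "targets": [
    [-1, [0.25, 0, 0], [0, 0, 0]],
    [-1, [0.25, 0, 0], [0, 0, 0]],
    [-1, [0.25, 0, 0], [0, 0, 0]],
    [-1, [0.25, 0, 0], [0, 0, 0]],
    [-1, [0.25, 0, 0], [0, 0, 0]],
    [-1, [0.25, 0, 0], [0, 0, 0]],
    [-1, [0.2, 0, 0], [0, 0, 0]],
    [-1, [0.1, 0, 0], [0, 0, 0]]
  ]
}}

```text
t: 44.98
ee_pos: [455.8, -247.7, -3.8]
orientation: [3.138, 0.138, -0.005]
ft_force: [-3.1, -0.4, 0.0]
width: 23.7
grasp_force: 30.0
```

Run:
```python
from p3 import *
T=now(); Rs=T[:3,:3]@R.from_rotvec([np.pi,0,0]).as_matrix(); t=T[:3,3]+Rs@[140-GX,0,-GZ]; print("tip",t,"a",(t-F0)@du)
for n in("top","scene"):
    _,K,V=cam(n)
    print(n,[(onz(r["xy"],36,K,V),round(r["score"],2)) for r in ctrl.pinpoint("drawer_front",n)[:1]],[(onz(r["xy"],0,K,V),round(r["score"],2)) for r in ctrl.pinpoint("drawer_unit",n)[:1]])
```

```text
t 44.98 tcp [ 455.8 -247.7   -3.8] yaw 5.02 pitch 0.18 F [-3.1 -0.4  0. ] w 23.7 g 30.0
tip [ 593.38420608 -235.59552852   32.80869226] a 116.35004112506712
top [(array([ 598.79053775, -238.61763318,   36.        ]), 0.88)] []
scene [(array([ 589.49215237, -218.4320741 ,   36.        ]), 0.7)] [(array([ 551.54388411, -245.23061081,    0.        ]), 0.75)]
```

{"name": "apply_moves", "arguments": {
  "targets": [
    [-1, [0.1, 0, 0], [0, 0, 0]],
    [-1, [0.12, 0, 0], [0, 0, 0]],
    [-1, [0.12, 0, 0], [0, 0, 0]],
    [-1, [0.1, 0, 0], [0, 0, 0]],
    [-1, [0.06, 0, 0], [0, 0, 0]]
  ]
}}

```text
t: 45.9
ee_pos: [480.4, -245.5, -3.9]
orientation: [3.138, 0.137, -0.005]
ft_force: [-1.9, 0.1, -0.5]
width: 24.0
grasp_force: 30.0
```

{"name": "apply_moves", "arguments": {
  "targets": [
    [-1, [0.06, 0, 0], [0, 0, 0]],
    [-1, [0.04, 0, 0], [0, 0, 0]]
  ]
}}

```text
t: 46.15
ee_pos: [485.1, -245.1, -3.8]
orientation: [3.138, 0.137, -0.005]
ft_force: [-2.0, -0.4, -0.1]
width: 23.6
grasp_force: 30.0
```

{"name": "apply_moves", "arguments": {
  "targets": [
    [-1, [0.04, 0, 0], [0, 0, 0]],
    [-1, [0.02, 0, 0], [0, 0, 0]]
  ]
}}

```text
t: 46.4
ee_pos: [488.0, -244.9, -3.8]
orientation: [3.138, 0.137, -0.005]
ft_force: [-2.2, 0.4, -0.3]
width: 24.2
grasp_force: 30.0
```

{"name": "apply_moves", "arguments": {
  "targets": [
    [-1, [0.04, 0, 0], [0, 0, 0]],
    [-1, [0.02, 0, 0], [0, 0, 0]]
  ]
}}

```text
t: 46.65
ee_pos: [491.1, -244.7, -3.8]
orientation: [3.138, 0.137, -0.005]
ft_force: [-2.9, 0.2, -0.3]
width: 24.0
grasp_force: 30.0
```

{"name": "apply_moves", "arguments": {
  "targets": [
    [-1, [0.04, 0, 0], [0, 0, 0]],
    [-1, [0.02, 0, 0], [0, 0, 0]]
  ]
}}

```text
t: 46.9
ee_pos: [494.1, -244.4, -3.8]
orientation: [3.138, 0.137, -0.005]
ft_force: [-2.3, 0.7, -1.6]
width: 24.0
grasp_force: 30.0
```

{"name": "apply_moves", "arguments": {
  "targets": [
    [-1, [0.04, 0, 0], [0, 0, 0]],
    [-1, [0.02, 0, 0], [0, 0, 0]]
  ]
}}

```text
t: 47.15
ee_pos: [496.7, -244.0, -3.9]
orientation: [3.138, 0.137, -0.006]
ft_force: [-4.8, 0.2, 0.8]
width: 23.9
grasp_force: 30.0
```

{"name": "apply_moves", "arguments": {
  "targets": [
    [-1, [0.02, 0, 0], [0, 0, 0]],
    [-1, [0, 0, 0], [0, 0, 0]]
  ]
}}

```text
t: 47.4
ee_pos: [496.8, -243.7, -4.2]
orientation: [-3.138, -0.137, 0.008]
ft_force: [-4.7, 0.0, -1.0]
width: 23.6
grasp_force: 30.0
```

{"name": "apply_moves", "arguments": {
  "targets": [
    [-1, [0.02, 0, 0], [0, 0, 0]],
    [-1, [0, 0, 0], [0, 0, 0]]
  ]
}}

```text
t: 47.65
ee_pos: [496.7, -243.4, -4.3]
orientation: [-3.138, -0.137, 0.011]
ft_force: [-8.6, -1.3, 1.7]
width: 23.8
grasp_force: 30.0
```

The drawer has reached its stop: the position holds at 496.7 while the force climbs to 8.6 N. I back off and lay the scraper on the free bench where it was.

Run:
```python
from p3 import *
T=tip(dp(159.5,33),dy,0)
T=plan([(tip(dp(105,33),dy,0),-1,5),(pose([464,4,30],8.7,0),-1,12),(pose([464,4,-36.7],8.7,0),-1,7)],T)
```

```text
t 47.65 tcp [ 496.7 -243.4   -4.3] yaw 4.99 pitch 0.40 F [-8.6 -1.3  1.7] w 23.8 g 30.0
[[-1,[-0.113,0.0,0.0],[-0.0,0.0,0.0]],[-1,[-0.271,0.0,0.0],[-0.0,0.0,0.0]],[-1,[-0.322,0.0,0.0],[-0.0,0.0,0.0]],[-1,[-0.271,0.0,0.0],[-0.0,0.0,0.0]],[-1,[-0.113,0.0,0.0],[-0.0,0.0,0.0]],[-1,[0.016,-0.098,-0.013],[-0.0,0.0,-0.001]],[-1,[0.046,-0.273,-0.037],[-0.0,0.0,-0.002]],[-1,[0.07,-0.411,-0.056],[-0.0,0.0,-0.003]]]
[[-1,[0.09,-0.514,-0.07],[-0.0,0.0,-0.005]],[-1,[0.106,-0.584,-0.08],[-0.0,0.0,-0.004]],[-1,[0.117,-0.617,-0.084],[-0.0,0.0,-0.006]],[-1,[0.123,-0.616,-0.084],[-0.0,0.0,-0.005]],[-1,[0.121,-0.58,-0.08],[-0.0,0.0,-0.004]],[-1,[0.109,-0.511,-0.07],[-0.0,0.0,-0.005]],[-1,[0.09,-0.407,-0.056],[-0.0,0.0,-0.003]],[-1,[0.061,-0.269,-0.037],[-0.0,0.0,-0.002]]]
[[-1,[0.023,-0.097,-0.013],[-0.0,0.0,-0.001]],[-1,[-0.0,-0.0,0.074],[-0.0,0.0,-0.0]],[-1,[-0.0,-0.0,0.19],[-0.0,0.0,-0.0]],[-1,[-0.0,-0.0,0.261],[-0.0,0.0,-0.0]],[-1,[-0.0,-0.0,0.284],[-0.0,0.0,-0.0]],[-1,[-0.0,-0.0,0.261],[-0.0,0.0,-0.0]],[-1,[-0.0,-0.0,0.19],[-0.0,0.0,-0.0]],[-1,[-0.0,-0.0,0.074],[-0.0,0.0,-0.0]]]
end [464.    4.  -36.7]
```

{"name": "apply_moves", "arguments": {
  "targets": [
    [-1, [-0.113, 0, 0], [0, 0, 0]],
    [-1, [-0.271, 0, 0], [0, 0, 0]],
    [-1, [-0.322, 0, 0], [0, 0, 0]],
    [-1, [-0.271, 0, 0], [0, 0, 0]],
    [-1, [-0.113, 0, 0], [0, 0, 0]],
    [-1, [0.016, -0.098, -0.013], [0, 0, -0.001]],
    [-1, [0.046, -0.273, -0.037], [0, 0, -0.002]],
    [-1, [0.07, -0.411, -0.056], [0, 0, -0.003]]
  ]
}}

```text
t: 48.65
ee_pos: [448.3, -208.4, 1.7]
orientation: [3.137, 0.152, -0.004]
ft_force: [0.4, 0.4, -0.3]
width: 23.8
grasp_force: 30.0
```

{"name": "apply_moves", "arguments": {
  "targets": [
    [-1, [0.09, -0.514, -0.07], [0, 0, -0.005]],
    [-1, [0.106, -0.584, -0.08], [0, 0, -0.004]],
    [-1, [0.117, -0.617, -0.084], [0, 0, -0.006]],
    [-1, [0.123, -0.616, -0.084], [0, 0, -0.005]],
    [-1, [0.121, -0.58, -0.08], [0, 0, -0.004]],
    [-1, [0.109, -0.511, -0.07], [0, 0, -0.005]],
    [-1, [0.09, -0.407, -0.056], [0, 0, -0.003]],
    [-1, [0.061, -0.269, -0.037], [0, 0, -0.002]]
  ]
}}

```text
t: 49.65
ee_pos: [463.9, 0.9, 29.7]
orientation: [3.132, 0.239, -0.004]
ft_force: [0.4, 0.2, -1.4]
width: 23.8
grasp_force: 30.0
```

{"name": "apply_moves", "arguments": {
  "targets": [
    [-1, [0.023, -0.097, -0.013], [0, 0, -0.001]],
    [-1, [0, 0, 0.074], [0, 0, 0]],
    [-1, [0, 0, 0.19], [0, 0, 0]],
    [-1, [0, 0, 0.261], [0, 0, 0]],
    [-1, [0, 0, 0.284], [0, 0, 0]],
    [-1, [0, 0, 0.261], [0, 0, 0]],
    [-1, [0, 0, 0.16], [0, 0, 0]],
    [-1, [0, 0, 0.03], [0, 0, 0]]
  ]
}}

```text
t: 50.65
ee_pos: [463.5, 4.1, -33.6]
orientation: [3.132, 0.238, -0.007]
ft_force: [0.1, -0.4, -0.5]
width: 23.6
grasp_force: 30.0
```

Run:
```python
from p3 import *
for n in("top","scene"):
    _,K,V=cam(n)
    print(n,[(onz(r["xy"],36,K,V),round(r["score"],2)) for r in ctrl.pinpoint("drawer_front",n)[:1]],[(onz(r["xy"],0,K,V),round(r["score"],2)) for r in ctrl.pinpoint("drawer_unit",n)[:1]])
stat()
```

```text
t 50.65 tcp [463.5   4.1 -33.6] yaw 8.69 pitch 0.26 F [ 0.1 -0.4 -0.5] w 23.6 g 30.0
top [(array([ 636.33053809, -222.89103213,   36.        ]), 0.62)] []
scene [(array([ 594.37476861, -209.72654228,   36.        ]), 0.73)] [(array([ 559.9991625 , -234.98168613,    0.        ]), 0.59)]
t 50.95 tcp [464.3   4.1 -32.5] yaw 8.69 pitch 0.14 F [-0.9 -0.2 -0.2] w 24.0 g 30.0
```

{"name": "apply_moves", "arguments": {
  "targets": [
    [-1, [0, 0, 0.04], [0, 0, 0]],
    [-1, [0, 0, 0.034], [0, 0, 0]],
    [-1, [0, 0, 0], [0, 0, 0]]
  ]
}}

```text
t: 51.32
ee_pos: [463.9, 4.1, -36.7]
orientation: [3.132, 0.238, -0.005]
ft_force: [0.7, 0.1, -1.2]
width: 23.9
grasp_force: 30.0
```

{"name": "apply_moves", "arguments": {
  "targets": [
    [0.4, [0, 0, 0], [0, 0, 0]],
    [0.4, [0, 0, 0], [0, 0, 0]],
    [0.4, [0, 0, 0], [0, 0, 0]],
    [0.4, [0, 0, 0], [0, 0, 0]],
    [0.4, [0, 0, 0], [0, 0, 0]]
  ]
}}

```text
t: 51.95
ee_pos: [464.0, 4.1, -36.6]
orientation: [3.132, 0.238, -0.005]
ft_force: [0.4, -0.2, -0.8]
width: 61.6
grasp_force: 0.0
```

{"name": "apply_moves", "arguments": {
  "targets": [
    [0.4, [0, 0, -0.1], [0, 0, 0]],
    [0.4, [0, 0, -0.4], [0, 0, 0]],
    [0.4, [0, 0, -0.8], [0, 0, 0]],
    [0.4, [0, 0, -0.9], [0, 0, 0]],
    [0.4, [-0.6, 0, -0.5], [0, 0, 0]],
    [0.4, [-0.7, 0, -0.3], [0, 0, 0]],
    [0.4, [-0.3, 0, 0], [0, 0, 0]],
    [0.4, [0, 0, 0], [0, 0, 0]]
  ]
}}

```text
t: 52.95
ee_pos: [384.9, -7.9, 113.5]
orientation: [3.132, 0.237, -0.005]
ft_force: [0.7, -0.5, 0.0]
width: 61.6
grasp_force: 0.0
```

Run:
```python
from p3 import *
import cv2
np.set_printoptions(precision=1,suppress=True)
stat()
img,K,V=cam("top")
def pr(p): q=K@(V[:3,:3]@np.array(p,float)+V[:3,3]); return q[:2]/q[2]
n=np.array([-du[1],du[0],0])
for w in(-60,0,60):
    print("w",w,[(a,img[tuple(np.round(pr(dp(a,63)+n*w)).astype(int)[::-1])].tolist()) for a in range(140,200,4)])
for nm in("top","scene"):
    im,K,V=cam(nm)
    for l,z in(("scraper",2),("caul_a",22),("square",4),("drawer_front",36)):
        for mk in ctrl.masks_of(l,nm)[:3 if l=="caul_a" else 1]:
            C=max(cv2.findContours(mk["region"].astype(np.uint8),0,1)[0],key=cv2.contourArea)
            p=np.array([onz(u,z,K,V)[:2] for u in C[:,0].astype(float)],np.float32); r=cv2.minAreaRect(p)
            print(l,nm,round(mk["score"],2),"c",np.array(r[0]),"size",np.array(r[1]),round(r[2],1))
    print("front",[(onz(r["xy"],36,K,V),round(r["score"],2)) for r in ctrl.pinpoint("drawer_front",nm)[:1]],"unit",[(onz(r["xy"],0,K,V),round(r["score"],2)) for r in ctrl.pinpoint("drawer_unit",nm)[:1]])
```

```text
t 52.95 tcp [384.9  -7.9 113.5] yaw 8.67 pitch 0.18 F [ 0.7 -0.5  0. ] w 61.6 g 0.0
t 52.95 tcp [384.9  -7.9 113.5] yaw 8.67 pitch 0.18 F [ 0.7 -0.5  0. ] w 61.6 g 0.0
w -60 [(140, [79, 113, 141]), (144, [78, 112, 139]), (148, [79, 114, 139]), (152, [54, 80, 101]), (156, [39, 57, 76]), (160, [42, 69, 101]), (164, [47, 75, 109]), (168, [41, 68, 98]), (172, [44, 67, 88]), (176, [59, 76, 57]), (180, [72, 91, 56]), (184, [78, 99, 60]), (188, [81, 101, 61]), (192, [79, 100, 59]), (196, [78, 98, 58])]
w 0 [(140, [80, 116, 141]), (144, [78, 113, 139]), (148, [74, 107, 133]), (152, [58, 82, 104]), (156, [34, 54, 70]), (160, [38, 62, 92]), (164, [46, 74, 108]), (168, [44, 70, 102]), (172, [42, 60, 69]), (176, [55, 71, 56]), (180, [77, 97, 60]), (184, [81, 101, 62]), (188, [79, 99, 59]), (192, [78, 99, 58]), (196, [79, 99, 58])]
w 60 [(140, [78, 112, 137]), (144, [80, 114, 140]), (148, [74, 108, 133]), (152, [62, 90, 113]), (156, [27, 43, 61]), (160, [36, 59, 86]), (164, [47, 77, 111]), (168, [42, 71, 104]), (172, [46, 68, 83]), (176, [57, 73, 71]), (180, [77, 97, 58]), (184, [83, 103, 63]), (188, [82, 103, 61]), (192, [80, 101, 60]), (196, [80, 100, 60])]
scraper top 0.98 c [511.9  11.7] size [179.7  71.1] 8.0
caul_a top 0.75 c [ 546.5 -465.2] size [199.4  42.4] 8.2
caul_a top 0.64 c [591.3 475.7] size [ 40.4 198.5] 89.8
caul_a top 0.55 c [340.3 282.2] size [196.9  40.7] 3.0
square top 0.91 c [ 327.2 -286. ] size [115.9 140.2] 5.4
drawer_front top 0.62 c [ 644.9 -236.7] size [ 23.2 201.2] 5.3
front [(array([ 634.8, -238.2,   36. ]), 0.83)] unit []
scraper scene 0.57 c [477.9   4.8] size [245.7  69.3] 10.6
caul_a scene 0.88 c [595.  480.1] size [ 39.6 212.4] 89.8
caul_a scene 0.85 c [ 553.9 -460.2] size [218.5  52.5] 8.1
caul_a scene 0.7 c [495.6  13.1] size [243.9  71.9] 10.0
square scene 0.86 c [ 325.1 -284. ] size [119.5 142. ] 4.8
front [] unit [(array([ 557.6, -242.2,    0. ]), 0.93)]
```

All checks agree:
- **Drawer:** its front stands about 14 mm proud of the unit's face, and the push force rose against the stop.
- **Scraper:** it lies on the bench near where it started.
- **Cauls and square:** none of the positions I could re-measure has shifted beyond measuring error.

I hand the job in.

```bash
python3 -c "
from workcell import ctrl
print(ctrl.close_job())"
```

```text
the job is handed in; nothing more can be done
None
```

The job is handed in: the panel was last seen flat in the drawer, inlay side up, then the drawer was pushed to its stop, the scraper laid on the bench, and the cauls and square left where they lay.

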